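# Load the battery test dock, key its guard switches and prove the trip

### The job

Ready the battery test dock: stand every battery pack upright in a bay of its own, and after that push the tongues of both interlock keys straight down into the guard switch slots at the two ends of the dock, fully home. Then prove the trip unit: press its test button and hold it down until the lever has dropped, then let go of it and lift the lever back up until it stays. Do not disturb the jar or the lens.

Things in the scene. Friction and masses are not known exactly. Their poses are not given: they have to be found in the camera images.
- pack1: black battery pack, a block 76 long (x) by 38 wide (y) by 50 high (z), about 0.28 kg; origin at the centre of its underside, either end may face either way; may be absent (then None)
- pack2: black battery pack, a block 76 long (x) by 38 wide (y) by 50 high (z), about 0.28 kg; origin at the centre of its underside, either end may face either way; may be absent (then None)
- pack3: black battery pack, a block 76 long (x) by 38 wide (y) by 50 high (z), about 0.28 kg; origin at the centre of its underside, either end may face either way; may be absent (then None)
- key1: interlock key: a grey bridge that stands on the bench on two leg plates, with the flat steel tongue hanging in its middle and a black grip fin on top, 0.14 kg. Legs 6 thick at x = +-26, 60 wide (y), 36 high; bar 58 x 60 from z = 36 to 44; grip fin 44 long (x) by 14 thick (y) from z = 44 to 80; tongue 20 wide (x), 4 thick (y), from z = 6 to 36 (its last 3 mm is tapered). Origin at the centre between the feet, on the bench; z up. Works either way round (half turn about z)
- key2: interlock key: a grey bridge that stands on the bench on two leg plates, with the flat steel tongue hanging in its middle and a black grip fin on top, 0.14 kg. Legs 6 thick at x = +-26, 60 wide (y), 36 high; bar 58 x 60 from z = 36 to 44; grip fin 44 long (x) by 14 thick (y) from z = 44 to 80; tongue 20 wide (x), 4 thick (y), from z = 6 to 36 (its last 3 mm is tapered). Origin at the centre between the feet, on the bench; z up. Works either way round (half turn about z)
- key1_tip (a point): centre of the lower edge of key1's tongue (6 above the key's origin)
- key2_tip (a point): centre of the lower edge of key2's tongue (6 above the key's origin)
- dock: fixed aluminium dock, base plate 110 (x) by 370 (y) by 15 high; origin at the centre of its underside; three pack bays in its middle and a guard switch head at each end, 152 from the centre along its y
- bay1 (a point): centre of the floor of a pack bay of the dock, 15 above the bench; x, y along the dock's. The pocket is 84 (x) by 46 (y), with walls 16 high; the bays lie in a row along the dock's y, 72 apart, with solid 26 wide walls between them
- bay2 (a point): centre of the floor of a pack bay of the dock, 15 above the bench; x, y along the dock's. The pocket is 84 (x) by 46 (y), with walls 16 high; the bays lie in a row along the dock's y, 72 apart, with solid 26 wide walls between them
- bay3 (a point): centre of the floor of a pack bay of the dock, 15 above the bench; x, y along the dock's. The pocket is 84 (x) by 46 (y), with walls 16 high; the bays lie in a row along the dock's y, 72 apart, with solid 26 wide walls between them
- slot_left (a point): +y guard switch: centre of the slot's mouth in the top of the grey switch head, 65 above the bench. Head 36 (dock x) by 32 (dock y), 50 high; slot 23.5 along dock x by 7 along dock y, chamfered mouth, 36 deep, straight down. When a key is home its bar rests on the head, its tongue tip is 30 below this point and its legs hang clear in front of and behind the head
- slot_right (a point): -y guard switch: centre of the slot's mouth in the top of the grey switch head, 65 above the bench. Head 36 (dock x) by 32 (dock y), 50 high; slot 23.5 along dock x by 7 along dock y, chamfered mouth, 36 deep, straight down. When a key is home its bar rests on the head, its tongue tip is 30 below this point and its legs hang clear in front of and behind the head
- trip_unit: fixed grey box 110 (x) by 120 (y) by 70 high; origin at the centre of its underside. On its top the round test button stands at x = -22, y = +30 and the trip lever at y = -30; near either side of the bench
- button_top (a point): centre of the top of the black test button, 28 mm across, 90 above the bench when up and standing 12 above its steel collar (40 across)
- test_button (a joint): travel of the test button, m: 0 up, 0.007 fully down; spring return, needs about 4.5 N at full travel; past about 0.003 it tips the lever
- lever_hinge (a point): centre of the lever's hinge in the trip unit, 62 above the bench; the hinge axis is along the unit's y
- lever_grip (a point): middle of the lever's black grip, 64 from the hinge; the grip is 16 wide along the hinge axis, 14 thick and 30 long (it ends 75 from the hinge)
- trip_lever (a joint): lever angle, rad: 0 up and set (leaning 0.2 past upright, to the unit's +x, held there by its own weight, about 60 g), 1.15 dropped (fallen to the unit's -x, 0.95 from upright); beyond 0.2 it falls by itself, below 0.2 it falls back to 0
- jar: white jar with a grey lid, 76 across, 97 high, standing; origin at its underside; leave alone
- lens: camera lens, 76 across, 78 high, standing beyond the dock; origin at its underside; leave alone
Things that resemble listed ones, but are neither listed nor needed, are in the scene too. Leave any yellow look-alike of the pack1 alone.

How it is judged:
On the way, in this order (a step that is already met when the one before it is completed fails the run):
1. every pack stands in a bay (((horizontal distance between pack1 and bay1 below 0.009 m and z of pack1 in the frame of bay1 below 0.004 m and angle between pack1's own z axis and vertical below 0.08 rad) or (horizontal distance between pack1 and bay2 below 0.009 m and z of pack1 in the frame of bay2 below 0.004 m and angle between pack1's own z axis and vertical below 0.08 rad) or (horizontal distance between pack1 and bay3 below 0.009 m and z of pack1 in the frame of bay3 below 0.004 m and angle between pack1's own z axis and vertical below 0.08 rad)) and ((horizontal distance between pack2 and bay1 below 0.009 m and z of pack2 in the frame of bay1 below 0.004 m and angle between pack2's own z axis and vertical below 0.08 rad) or (horizontal distance between pack2 and bay2 below 0.009 m and z of pack2 in the frame of bay2 below 0.004 m and angle between pack2's own z axis and vertical below 0.08 rad) or (horizontal distance between pack2 and bay3 below 0.009 m and z of pack2 in the frame of bay3 below 0.004 m and angle between pack2's own z axis and vertical below 0.08 rad)) and ((horizontal distance between pack3 and bay1 below 0.009 m and z of pack3 in the frame of bay1 below 0.004 m and angle between pack3's own z axis and vertical below 0.08 rad) or (horizontal distance between pack3 and bay2 below 0.009 m and z of pack3 in the frame of bay2 below 0.004 m and angle between pack3's own z axis and vertical below 0.08 rad) or (horizontal distance between pack3 and bay3 below 0.009 m and z of pack3 in the frame of bay3 below 0.004 m and angle between pack3's own z axis and vertical below 0.08 rad))), for 0.2 s.
2. both tongues are fully home in the guard switch slots (((horizontal distance between key1_tip and slot_left below 0.004 m and z of key1_tip in the frame of slot_left below -0.027 m and angle between key1's own z axis and vertical below 0.08 rad) or (horizontal distance between key1_tip and slot_right below 0.004 m and z of key1_tip in the frame of slot_right below -0.027 m and angle between key1's own z axis and vertical below 0.08 rad)) and ((horizontal distance between key2_tip and slot_left below 0.004 m and z of key2_tip in the frame of slot_left below -0.027 m and angle between key2's own z axis and vertical below 0.08 rad) or (horizontal distance between key2_tip and slot_right below 0.004 m and z of key2_tip in the frame of slot_right below -0.027 m and angle between key2's own z axis and vertical below 0.08 rad))), for 0.2 s.
3. the test button is held down while the lever is dropped (value of joint test_button above 0.003 m and value of joint trip_lever above 0.95 rad).
4. the button is up and the lever is back up (value of joint test_button below 0.002 m and value of joint trip_lever below 0.1 rad), for 0.2 s.
At the end, for the whole second after the job is handed in: Every pack present stands upright (within 0.08 rad) on the floor of a bay (within 9 mm of its centre, 4 mm in height), both tongues are in a slot to at least 27 of their 30 mm, upright and within 4 mm of the slot's centre, the lever is up (below 0.1 rad), the button is up, and all is at rest (all of step 1 and all of step 2 and all of step 4 and linear speed of each of pack1, pack2, pack3, key1, key2 below 0.02 m/s); the robot touches nothing.
It fails at once if the jar or the lens is disturbed (moved 30 mm or tipped) (distance of any of jar, lens from where it was at the start of the episode above 0.03 m or angle between any of jar, lens's own z axis and vertical above 0.3 rad).
Of pack1, pack2, pack3 only 2 to 3 are there at a start; the rules pass over those that are not, and their reading is None.
At some moment in a run one of pack1, pack2, pack3, key1, key2 may be knocked a few centimetres aside while the robot is not near it.
It also fails if it takes over 205 s, if anything falls off the work surface, if the arm or the gripper's body presses on something with over 40 N, if the wrist force passes 120 N, or if a joint passes its speed limit or range.

### The arm

A 6-joint arm with a two-finger parallel gripper is mounted at the origin on the work surface. World frame = base frame: x ahead of the robot, y to its left, z up, the work surface at z = 0. Lengths are in m, angles in rad, forces in N, time in s.
With the tool pointing down it reaches from about 0.375 to 0.9 m from the base axis. Payload 3.1 kg.
Tool frame: the origin (TCP) lies midway between the tips of the shut fingers; the grasp point (between the pads) lies 19 mm behind it; x points along the fingers, z is the direction in which the jaws open and shut, and the axes are right-handed (so a half turn about x gives the same grasp; the last joint's range is limited). The gripper opens to 87 mm and grips with 3 to 60 N. Pads are 19 mm wide; open, the fingers measure 117 mm over their backs; the gripper's body (75 mm by 190 mm) begins 51 mm behind the grasp point.
Start: joints at [1.139, 0.527, 1.433, -0, 1.181, -0.178], TCP at [0.156, 0.605, 0.223] pointing down, gripper open.
Joint ranges: [-3.08, 3.08], [-0.75, 2.2], [0.22, 2.44], [-1.43, 4.57], [0, 2.65], [-2.85, 2.85]. Speed limits (rad/s): [2.79, 2.79, 3.14, 3.14, 3.14, 3.14].

### API

Orientations are given as a unit quaternion [x, y, z, w].
In Python, from rig import robot, optics, workorder gives the robot as it stands.
- The arm moves only by the tool arm_command, never from a script. Its argument "plan" is a list of rows, each a list of 7 numbers: the shift along the tool's x, y, z in cm, then the turn, a rotation vector about the tool's x, y, z in rad, then the finger opening in cm, from 0 to 8.7. In form: [[x, y, z, ax, ay, az, gripper], ...]. A call has 1 to 12 rows; each row shifts and turns the pose as measured when the row begins, along the tool's axes as they then stand; what a row does not reach is not made up. A row lasts 1/8 s, in which the tool goes at most 62.5 mm and 10.7 degrees, less where a joint would pass 70% of its speed; a pose out of reach is approached as far as the arm can. A call with a gripper value outside its range is refused whole. The fingers move at their own pace and stop on an object; "grip_force" is the grip in N (left out, the last holds). Time passes only in rows, so rows that do not move let the fingers close. It gives the time, the measured TCP pose, the force and the opening at its end, in the units of the state.
- robot.get_obs(): the state, without advancing time (a new reading comes with each control period).
- optics.camera(name): name is "scene" or "side" or "wrist"; returns (picture, depth): 420x560x3 uint8, blue, green, red; 420x560 float32, m along the optical axis (not along the pixel's ray), 0 where there is no reading.
- optics.camera_info(name): a dict with "mtx" (3x3 intrinsics, pixels), "position" and "rotation" of the camera in the world; the wrist camera has in their place "tool_from_camera" (4x4, takes a point from camera to tool coordinates, whose origin is the TCP and whose axes are the tool frame's). Camera axes: x right, y down, z forward; pixel columns grow to the right and rows downward; lengths in m; the calibration is good to about 2 mm. A picture is of the moment at which its call begins: read the wrist's pose just before it. camera_info takes no time and is no camera call.
- workorder.hand_in(): hands the job in, once; it reports no verdict.
The state is a dict: "time": time; "q": joint angles; "joint_velocities": joint speeds; "joint_torque": joint torques, N m; "position": TCP position; "tool_rot": TCP orientation; "ft_force": force on the tool from outside, world axes, zero at the start; "moment": the same for the moment, N m; "grip_width": finger opening in m.
Only numpy, scipy, OpenCV 4.12 (cv2) and the standard library are available. Lean on these libraries where they do the work, as an engineer would, in place of code of your own. Each camera call takes 0.05 s, during which the arm holds its last target. There are 200 camera calls.

## Working session

There is one attempt and no reset: what is moved stays moved. The work goes in short steps, Python scripts to look and compute and a tool call to move; the robot and the scene stay as the last step left them, time stands still between calls to the robot, and variables do not carry over. Pictures are saved under pics/ and viewed, about 12 in all and at most 16, crops included, and the job is handed in when it is done.

Besides the shell and the picture viewer there is one more tool, called after "Call:" as name(argument=value, ...), one argument or row to a line, values as JSON. arm_command: Moves the arm, as the interface text tells. Its arguments: {"type":"object","properties":{"plan":{"type":"array"},"grip_force":{"type":"number"}},"required":["plan"]}

```bash
mkdir -p pics; ls
cat > h.py <<'E'
import numpy as np, cv2
from scipy.spatial.transform import Rotation as R
from rig import robot, optics, workorder
np.set_printoptions(precision=4,suppress=True)
def cam(name):
    o=robot.get_obs(); im,d=optics.camera(name); i=optics.camera_info(name)
    K=np.array(i['mtx'])
    if 'tool_from_camera' in i:
        T=np.eye(4);T[:3,:3]=R.from_quat(o['tool_rot']).as_matrix();T[:3,3]=o['position']
        T=T@np.array(i['tool_from_camera'])
    else:
        T=np.eye(4);r=np.array(i['rotation']);T[:3,:3]=r if r.shape==(3,3) else R.from_quat(r).as_matrix();T[:3,3]=i['position']
    return im,d,K,T
def cloud(d,K,T):
    v,u=np.mgrid[:d.shape[0],:d.shape[1]]
    P=np.stack([(u-K[0,2])/K[0,0]*d,(v-K[1,2])/K[1,1]*d,d],-1)
    W=P@T[:3,:3].T+T[:3,3]; W[d<=0]=np.nan
    return W
def ray(u,v,K,T,z):
    r=T[:3,:3]@np.array([(u-K[0,2])/K[0,0],(v-K[1,2])/K[1,1],1]);return T[:3,3]+r*(z-T[2,3])/r[2]
E
python3 - <<'E'
from h import *
print(robot.get_obs())
for n in ['scene','side','wrist']:
    im,d,K,T=cam(n); cv2.imwrite(f'pics/{n}0.png',im); np.savez(f'{n}0.npz',im=im,d=d,K=K,T=T); print(n,K,T,(d>0).mean())
E
```

```text
pics
{'time': 0.0, 'q': array([ 1.1395,  0.5285,  1.4339, -0.    ,  1.1814, -0.1785]), 'joint_velocities': array([-0.0005,  0.0007,  0.001 ,  0.0007,  0.0007, -0.0001]), 'joint_torque': array([ -0.0004, -44.0045, -17.6587,   0.0631,   0.0584,  -0.0002]), 'position': array([0.156 , 0.6045, 0.2216]), 'tool_rot': array([-0.4333,  0.5597,  0.4326,  0.5584]), 'ft_force': array([ 0.5221, -0.2616,  0.2709]), 'moment': array([ 0.0177, -0.026 , -0.0148]), 'grip_width': 0.08704376555545654}
scene [[432.9634   0.     280.048 ]
 [  0.     432.9634 202.5229]
 [  0.       0.       1.    ]] [[ 0.2414  0.6932 -0.6791  1.2781]
 [ 0.9704 -0.1687  0.1728 -0.207 ]
 [ 0.0052 -0.7007 -0.7134  0.8767]
 [ 0.      0.      0.      1.    ]] 0.9961649659863946
side [[398.2122   0.     279.8018]
 [  0.     398.2122 203.7405]
 [  0.       0.       1.    ]] [[-0.9201 -0.2535  0.2986  0.2744]
 [-0.3912  0.6299 -0.6709  0.6475]
 [-0.018  -0.7341 -0.6788  0.7789]
 [ 0.      0.      0.      1.    ]] 0.9962287414965987
wrist [[372.0696   0.     272.8819]
 [  0.     372.0696 205.7475]
 [  0.       0.       1.    ]] [[ 0.2501  0.9258  0.2835  0.0775]
 [ 0.9682 -0.2383 -0.0758  0.6251]
 [-0.0027  0.2934 -0.956   0.3833]
 [ 0.      0.      0.      1.    ]] 0.9958163265306123
```

View pics/scene0.png

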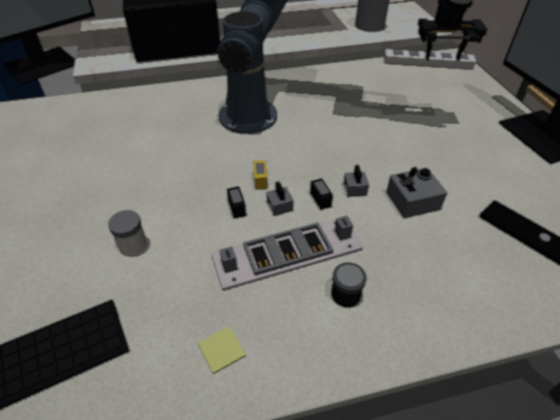

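View pics/side0.png

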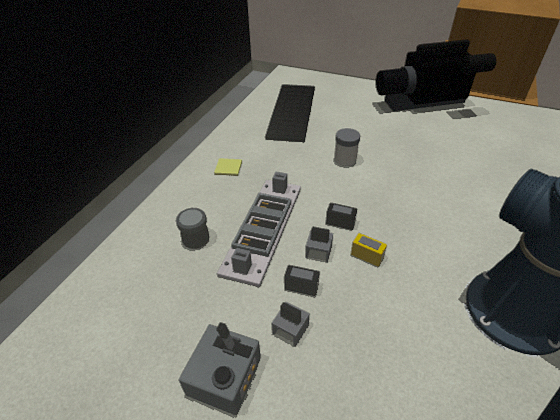

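Scene view: black packs at (236,201) and (321,192); the yellow block at (260,174) is the look-alike and stays untouched. Keys are at (280,198) and (357,182), the dock at about (288,250), the trip unit at (416,192), the jar at (128,232) and the lens at (348,284). I see only two packs. Next I'll measure with depth clouds.

```bash
cat > m.py <<'E'
from h import *
def rect(P):
    if len(P)<15: return None
    (c,s,a)=cv2.minAreaRect((P*1000).astype(np.float32)); 
    if s[0]<s[1]: s=s[::-1];a+=90
    return np.round(np.r_[c,s,(a+90)%180-90],1)
def blobs(W,im,zlo,zhi,minn=30,roi=(0.2,0.95,-0.5,0.7)):
    m=(W[...,2]>zlo)&(W[...,2]<zhi)&(W[...,0]>roi[0])&(W[...,0]<roi[1])&(W[...,1]>roi[2])&(W[...,1]<roi[3])
    n,l,st,ce=cv2.connectedComponentsWithStats(m.astype(np.uint8))
    for i in range(1,n):
        if st[i,4]<minn: continue
        P=W[l==i]; print('px',ce[i].round(),'n',st[i,4],'rect',rect(P[:,:2]),'z',np.median(P[:,2]).round(4),'bgr',np.median(im[l==i],0))
E
python3 - <<'E'
from m import *
for n in ['scene','side']:
    z=np.load(n+'0.npz'); W=cloud(z['d'],z['K'],z['T'])
    for lo,hi,t in [(-.01,.01,'bench'),(.046,.055,'pack tops'),(.060,.068,'heads'),(.0745,.085,'fins'),(.026,.036,'baywalls'),(.010,.02,'plate')]:
        print('==',n,t)
        if t=='bench': print(np.nanmedian(W[...,2][np.abs(W[...,2])<.01])); continue
        blobs(W,z['im'],lo,hi)
E
```

```text
== scene bench
-8.851648432728343e-05
== scene pack tops
px [260. 169.] n 230 rect [343.3 -28.7  82.9  37.5 -11.5] z 0.0502 bgr [ 73. 121. 133.]
px [322. 188.] n 263 rect [461.9 119.8  77.   38.1   7.2] z 0.0499 bgr [69. 67. 67.]
px [415. 198.] n 140 rect [557.8 347.5 156.9  80.5  48.9] z 0.0503 bgr [36. 35. 34.]
px [236. 196.] n 275 rect [ 437.3 -117.3   79.2   37.6    2.7] z 0.05 bgr [67. 66. 66.]
px [344. 228.] n 47 rect [617.2 125.   45.6  24.6  49.9] z 0.0523 bgr [37. 35. 34.]
px [131. 241.] n 79 rect [ 528.6 -394.9   70.2   27.8  -78.1] z 0.051 bgr [69. 72. 75.]
px [230. 262.] n 31 rect [ 655.  -170.    31.1    7.8   86.2] z 0.0509 bgr [37. 35. 35.]
px [346. 293.] n 40 rect [796.4  69.9  54.   15.3  61. ] z 0.0488 bgr [10.   9.5  9.5]
== scene heads
px [396. 184.] n 57 rect [511.3 316.2  72.   10.5   1.3] z 0.0653 bgr [63. 61. 59.]
px [423. 198.] n 131 rect [578.4 373.7 123.7  33.2  80.3] z 0.0652 bgr [54. 52. 51.]
px [345. 222.] n 142 rect [608.  131.5  39.8  34.1   3.6] z 0.0642 bgr [85.5 81.5 81.5]
px [129. 237.] n 72 rect [ 527.  -393.1   70.1   30.3  -71.9] z 0.0644 bgr [7
[... 6286 characters left out ...]
61 bgr [53. 59. 59.]
px [262. 221.] n 287 rect [625.6 -23.7  80.8  38.2   7.5] z 0.0159 bgr [50. 55. 55.]
px [339. 223.] n 76 rect [433.  -96.9  73.4   6.9   5.1] z 0.0151 bgr [38.5 42.5 43. ]
px [195. 242.] n 74 rect [760.2 101.2  70.9  31.8  36.6] z 0.015 bgr [48.  51.5 51. ]
px [253. 241.] n 347 rect [618.2  48.7  80.2  39.4   5.3] z 0.0158 bgr [51. 55. 55.]
px [366. 257.] n 80 rect [339.8  -8.1  75.   16.    2. ] z 0.0154 bgr [35. 78. 90.]
px [301. 289.] n 86 rect [455.2 141.   74.5   8.3  12.5] z 0.0148 bgr [45. 49. 49.]
px [300. 334.] n 37 rect [413.3 240.   57.3   5.2  76.8] z 0.0156 bgr [55. 59. 57.]
px [215. 403.] n 121 rect [517.4 435.4 111.6  27.4  17.5] z 0.0152 bgr [56. 58. 57.]
```

```bash
cat >> h.py <<'E'
def go(x,y,z,yaw,step=5.5):
    """rows to reach TCP (m) pointing down, jaw axis along object-y of an object with yaw (deg)"""
    o=robot.get_obs(); R0=R.from_quat(o['tool_rot']); p0=np.array(o['position'])
    best=None
    for k in (0,180):
        a=np.radians(yaw+k); zt=np.array([-np.sin(a),np.cos(a),0]); xt=np.array([0,0,-1.]); 
        Rt=R.from_matrix(np.stack([xt,np.cross(zt,xt),zt],1)); rv=(R0.inv()*Rt).as_rotvec()
        if best is None or np.linalg.norm(rv)<np.linalg.norm(best): best=rv;Rb=Rt
    d=np.array([x,y,z])-p0
    n=int(max(1,np.ceil(np.linalg.norm(d)*100/step),np.ceil(np.degrees(np.linalg.norm(best))/9)))
    rows=[]
    for i in range(n):
        Ri=R0*R.from_rotvec(best*i/n)
        rows.append(np.r_[Ri.inv().apply(d/n*100).round(2),(best/n).round(4)])
    print('rows',n,'total',d.round(4),'rotdeg',np.degrees(best).round(1)); [print([float(v) for v in r]) for r in rows]
E
python3 -c "
from h import *
go(.40,.121,.25,7.5)"
```

```text
rows 10 total [ 0.2439 -0.4836  0.0282] rotdeg [-22.   -0.1  -0. ]
[-0.28, -3.57, -4.07, -0.0384, -0.0002, -0.0001]
[-0.28, -3.41, -4.21, -0.0384, -0.0002, -0.0001]
[-0.28, -3.25, -4.33, -0.0384, -0.0002, -0.0001]
[-0.28, -3.08, -4.46, -0.0384, -0.0002, -0.0001]
[-0.28, -2.91, -4.57, -0.0384, -0.0002, -0.0001]
[-0.28, -2.73, -4.68, -0.0384, -0.0002, -0.0001]
[-0.28, -2.55, -4.78, -0.0384, -0.0002, -0.0001]
[-0.28, -2.36, -4.87, -0.0384, -0.0002, -0.0001]
[-0.28, -2.17, -4.96, -0.0384, -0.0002, -0.0001]
[-0.28, -1.98, -5.04, -0.0384, -0.0002, -0.0001]
```

Call:
arm_command(
  plan=[
    [-0.3, -3.6, -4.1, -0.038, 0, 0, 8.7],
    [-0.3, -3.4, -4.2, -0.038, 0, 0, 8.7],
    [-0.3, -3.3, -4.3, -0.038, 0, 0, 8.7],
    [-0.3, -3.1, -4.5, -0.038, 0, 0, 8.7],
    [-0.3, -2.9, -4.6, -0.038, 0, 0, 8.7],
    [-0.3, -2.7, -4.7, -0.038, 0, 0, 8.7],
    [-0.3, -2.6, -4.8, -0.038, 0, 0, 8.7],
    [-0.3, -2.4, -4.9, -0.038, 0, 0, 8.7],
    [-0.3, -2.2, -5.0, -0.038, 0, 0, 8.7],
    [-0.3, -2.0, -5.0, -0.038, 0, 0, 8.7],
    [0, 0, 0, 0, 0, 0, 8.7],
  ],
)

```text
time: 1.52
position: [0.4131, 0.1072, 0.2519]
tool_rot: [0.536, -0.462, -0.533, -0.464]
ft_force: [0.4, 0.2, 0.3]
grip_width: 0.0867
```

Run:
```python
from m import *
o=robot.get_obs();print(o['time'],o['position'],o['grip_width'])
im,d,K,T=cam('wrist');cv2.imwrite('pics/w1.png',im);W=cloud(d,K,T)
print('packs');blobs(W,im,.045,.055);print('fins');blobs(W,im,.0745,.085)
print('plate');blobs(W,im,.010,.02,300);print('heads');blobs(W,im,.061,.068,100)
go(.4605,.1212,.2,7.5)
```

```text
1.525 [0.4131 0.1072 0.2519] 0.08674466333474863
packs
px [141.  77.] n 3515 rect [340.3 -28.5  76.2  38.1  -9.4] z 0.0496 bgr [ 37. 171. 204.]
px [ 48. 164.] n 2935 rect [ 435.6 -116.2   76.2   38.8    3.6] z 0.0496 bgr [46. 45. 46.]
px [170. 198.] n 123 rect [454.1   7.8  43.2  12.3  22.9] z 0.0506 bgr [17. 16. 16.]
px [280. 218.] n 2488 rect [459.1 120.7  75.8  37.4   7.7] z 0.0495 bgr [53. 51. 53.]
px [384. 215.] n 154 rect [439.5 225.9  44.2  10.8 -21.9] z 0.0509 bgr [19.  19.  18.5]
px [485. 268.] n 607 rect [476.2 360.6 125.7  46.2 -62.9] z 0.05 bgr [57. 56. 56.]
px [271. 350.] n 41 rect [615.9 135.3  11.7   5.3 -33. ] z 0.0506 bgr [55. 53. 53.]
fins
px [157. 211.] n 666 rect [457.4   1.6  44.2  14.5   7.4] z 0.079 bgr [44. 42. 43.]
px [396. 228.] n 640 rect [441.9 231.2  44.1  14.2  -8. ] z 0.0788 bgr [42. 40. 41.]
plate
px [ 80. 156.] n 353 rect [ 428.1 -102.1   82.    31.1   27.1] z 0.0151 bgr [19. 18. 18.]
px [466. 258.] n 503 rect [479.4 358.4 133.3  55.2 -58.6] z 0.0147 bgr [54. 54. 53.]
px [110. 280.] n 344 rect [575.  -66.3  52.9   8.  -83.9] z 0.0142 bgr [171.5 170.5 180.5]
px [249. 288.] n 1550 rect [566.8  90.2 141.9  23.1 -84.4] z 0.0142 bgr [220.5 219.  227. ]
px [206. 342.] n 695 rect [645.3  54.4  44.2  28.3 -83.9] z 0.0149 bgr [ 60.  92. 106.]
px [244. 345.] n 644 rect [645.  103.   40.5  32.3   4.2] z 0.0143 bgr [222. 221. 229.]
heads
px [166. 203.] n 107 rect [455.1   7.   44.4  11.8  22.4] z 0.0642 bgr [18. 18. 18.]
px [388. 220.] n 132 rect [439.6 225.8  43.6  10.  -21.7] z 0.0643 bgr [19. 19. 19.]
px [478. 265.] n 115 rect [472.5 334.8  44.4   3.7 -82.6] z 0.0639 bgr [58. 57. 57.]
px [271. 349.] n 721 rect [607.  132.6  37.8  32.    6.2] z 0.0641 bgr [143. 139. 143.]
rows 2 total [ 0.049   0.0125 -0.0515] rotdeg [ 0.8 -0.   0.1]
[2.58, -2.51, 0.27, 0.0066, -0.0002, 0.0012]
[2.58, -2.51, 0.28, 0.0066, -0.0002, 0.0012]
```

View pics/w1.png

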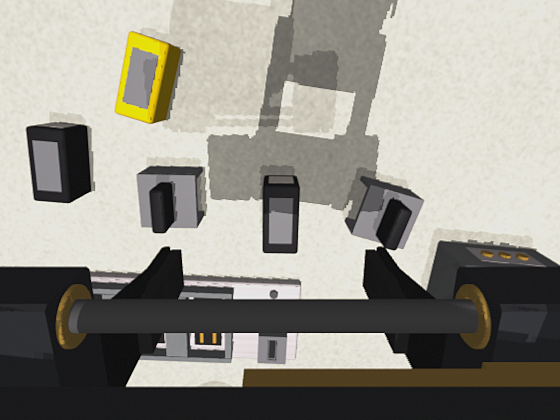

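Wrist view: black pack at (280,218) is the target. The yellow look-alike is at (141,77), the second pack at (48,164), and the keys at (157,211) and (396,228). All three cameras agree within about 2 mm, so I'll grasp.

Call:
arm_command(
  plan=[
    [2, -2.4, 0.7, 0.012, 0, 0, 8.7],
    [2, -2.4, 0.7, 0, 0, 0, 8.7],
    [3, 0, 0, 0, 0, 0, 8.7],
    [3, 0, 0, 0, 0, 0, 8.7],
    [0, 0, 0, 0, 0, 0, 8.7],
  ],
)

```text
time: 2.2
position: [0.4538, 0.136, 0.1488]
tool_rot: [-0.533, 0.464, 0.534, 0.465]
ft_force: [-0.7, -0.3, 0.3]
grip_width: 0.0873
```

```bash
python3 -c "
from h import *
go(.4598,.121,.027,7.5)"
```

```text
rows 3 total [ 0.006  -0.015  -0.1218] rotdeg [ 0.4  0.1 -0. ]
[4.06, -0.13, -0.53, 0.0023, 0.0006, -0.0003]
[4.06, -0.13, -0.53, 0.0023, 0.0006, -0.0003]
[4.06, -0.13, -0.53, 0.0023, 0.0006, -0.0003]
```

Call:
arm_command(
  plan=[
    [2, -0.4, -1.6, 0.007, 0, 0, 8.7],
    [0, 0, 0, 0, 0, 0, 8.7],
    [0, 0, 0, 0, 0, 0, 8.7],
  ],
)

```text
time: 2.58
position: [0.4599, 0.1236, 0.1313]
tool_rot: [-0.532, 0.464, 0.533, 0.466]
ft_force: [-0.1, -0.1, -0.1]
grip_width: 0.0871
```

```bash
python3 -c "
from h import *
go(.4598,.121,.027,7.5)"
```

```text
rows 2 total [-0.0001 -0.0026 -0.1043] rotdeg [0.2 0.1 0.1]
[5.22, 0.03, -0.14, 0.0017, 0.0012, 0.0011]
[5.22, 0.03, -0.13, 0.0017, 0.0012, 0.0011]
```

Call:
arm_command(
  plan=[
    [4, 0, -0.2, 0, 0, 0, 8.7],
    [4, 0, -0.1, 0, 0, 0, 8.7],
    [2, 0, 0, 0, 0, 0, 8.7],
    [0.8, 0, 0, 0, 0, 0, 8.7],
    [0, 0, 0, 0, 0, 0, 8.7],
  ],
)

```text
time: 3.2
position: [0.4664, 0.1239, 0.0274]
tool_rot: [0.537, -0.46, -0.529, -0.47]
ft_force: [-0.7, 0.1, 0.2]
grip_width: 0.0873
```

Call:
arm_command(
  plan=[
    [0, 0.65, -0.2, 0, 0, 0, 8.7],
    [0, 0, 0, 0, 0, 0, 8.7],
    [0, 0, 0, 0, 0, 0, 8.7],
  ],
)

```text
time: 3.58
position: [0.4611, 0.1211, 0.0297]
tool_rot: [0.538, -0.458, -0.528, -0.471]
ft_force: [0.7, -0.1, -0.1]
grip_width: 0.0871
```

```bash
python3 -c "
from h import *
go(.4598,.121,.025,7.5)"
```

```text
rows 1 total [-0.0013 -0.0001 -0.0047] rotdeg [0.4 0.1 1.3]
[0.47, 0.14, 0.01, 0.0064, 0.001, 0.022]
```

Call:
arm_command(
  plan=[
    [0.4, 0.15, 0, 0.006, 0, 0.022, 8.7],
    [0, 0, 0, 0, 0, 0, 3],
    [0, 0, 0, 0, 0, 0, 3],
    [0, 0, 0, 0, 0, 0, 3],
    [0, 0, 0, 0, 0, 0, 3],
    [0, 0, 0, 0, 0, 0, 3],
  ],
  grip_force=30,
)

```text
time: 4.32
position: [0.4601, 0.1208, 0.0256]
tool_rot: [-0.531, 0.466, 0.532, 0.466]
ft_force: [-0.4, 0.2, 0.1]
grip_width: 0.0449
```

```bash
python3 -c "
from h import *
o=robot.get_obs();print(o['grip_width'],o['position'])
c=np.array([.6225,-.0178]);y=np.array([-np.sin(np.radians(5.7)),np.cos(np.radians(5.7))])
for k in(72,-72,152,-152):print(k,c+y*k/1000)
go(.4598,.121,.11,7.5)"
```

```text
0.04492869707533366 [0.4601 0.1208 0.0256]
72 [0.6153 0.0538]
-72 [ 0.6297 -0.0894]
152 [0.6074 0.1334]
-152 [ 0.6376 -0.169 ]
rows 2 total [-0.0003  0.0002  0.0844] rotdeg [-0.   0.1 -0. ]
[-4.22, 0.02, 0.01, -0.0001, 0.0004, -0.0004]
[-4.22, 0.02, 0.01, -0.0001, 0.0004, -0.0004]
```

Call:
arm_command(
  plan=[
    [0, 0, 0, 0, 0, 0, 3],
    [0, 0, 0, 0, 0, 0, 3],
    [0, 0, 0, 0, 0, 0, 3],
    [-2, 0, 0, 0, 0, 0, 3],
    [-3, 0, 0, 0, 0, 0, 3],
    [-3, 0, 0, 0, 0, 0, 3],
    [-1, 0, 0, 0, 0, 0, 3],
  ],
)

```text
time: 5.2
position: [0.4576, 0.1206, 0.1154]
tool_rot: [-0.529, 0.468, 0.534, 0.464]
ft_force: [0.4, 1.0, -3.5]
grip_width: 0.0374
```

```bash
python3 -c "
from h import *
o=robot.get_obs();print(o['grip_width'],o['position'])
go(.615,.0538,.11,5.7)"
```

```text
0.03740991533373928 [0.4576 0.1206 0.1154]
rows 4 total [ 0.1574 -0.0668 -0.0054] rotdeg [ 1.8  0.1 -0.5]
[0.1, -3.68, -2.17, 0.0078, 0.0004, -0.0021]
[0.11, -3.7, -2.14, 0.0078, 0.0004, -0.0021]
[0.12, -3.72, -2.11, 0.0078, 0.0004, -0.0021]
[0.13, -3.73, -2.08, 0.0078, 0.0004, -0.0021]
```

Call:
arm_command(
  plan=[
    [0.1, -3.7, -2.2, 0.008, 0, 0, 3],
    [0.1, -3.7, -2.1, 0.008, 0, 0, 3],
    [0.1, -3.7, -2.1, 0.008, 0, 0, 3],
    [0.1, -3.7, -2.1, 0.008, 0, 0, 3],
    [0, 0, 0, 0, 0, 0, 3],
    [0, 0, 0, 0, 0, 0, 3],
  ],
)

```text
time: 5.95
position: [0.6121, 0.0523, 0.1026]
tool_rot: [-0.517, 0.48, 0.53, 0.47]
ft_force: [1.1, 0.0, -3.0]
grip_width: 0.0377
```

Run:
```python
from m import *
o=robot.get_obs();print(o['grip_width'],o['position'])
im,d,K,T=cam('wrist');cv2.imwrite('pics/w2.png',im);W=cloud(d,K,T)
print('plate');blobs(W,im,.010,.02,300);print('walls');blobs(W,im,.026,.036,200);print('heads');blobs(W,im,.061,.068,100)
print('held');z=o['position'][2]
blobs(W,im,z+.018,z+.03,100)
go(.615,.0538,.08,5.7)
```

```text
0.037727690395402295 [0.6121 0.0523 0.1026]
plate
px [217.  12.] n 370 rect [486.3   5.5  59.3   1.6 -81.9] z 0.0153 bgr [55. 54. 55.]
px [315. 179.] n 13256 rect [618.   17.4 297.  108.8 -84.3] z 0.0142 bgr [143. 142. 151.]
px [ 61. 217.] n 6339 rect [631.8 -94.   82.6  40.6   5.5] z 0.015 bgr [45. 46. 48.]
px [168. 216.] n 6742 rect [624.1 -20.3  82.7  44.4   5.2] z 0.0149 bgr [31. 31. 33.]
px [273. 171.] n 1093 rect [581.4  49.8  46.4  11.4 -85.3] z 0.0146 bgr [100.  98. 104.]
px [  8. 247.] n 1483 rect [ 643.4 -133.5   91.    17.9   -3.3] z 0.0145 bgr [226. 225. 233.]
walls
px [213.   5.] n 468 rect [486.4   5.5  59.    1.1 -83. ] z 0.0314 bgr [56. 55. 56.]
px [138. 198.] n 13153 rect [622.3 -18.7 206.6  98.4 -84.3] z 0.0303 bgr [131. 129. 128.]
px [382. 214.] n 404 rect [600.6 123.   48.1  24.2 -35.2] z 0.031 bgr [53. 51. 52.]
heads
px [411. 240.] n 2580 rect [605.2 132.5  32.9  32.8   6.1] z 0.0641 bgr [72. 70. 71.]
held
px [272. 252.] n 9714 rect [594.5  50.3  58.9  41.6 -84.7] z 0.1268 bgr [25. 24. 25.]
px [272. 349.] n 2762 rect [639.9  54.7  38.   19.4 -85. ] z 0.1257 bgr [29. 27. 28.]
rows 1 total [ 0.0025  0.0015 -0.0228] rotdeg [-0.1  0.2 -1.2]
[2.27, -0.31, 0.12, -0.0011, 0.0036, -0.0215]
```

View pics/w2.png

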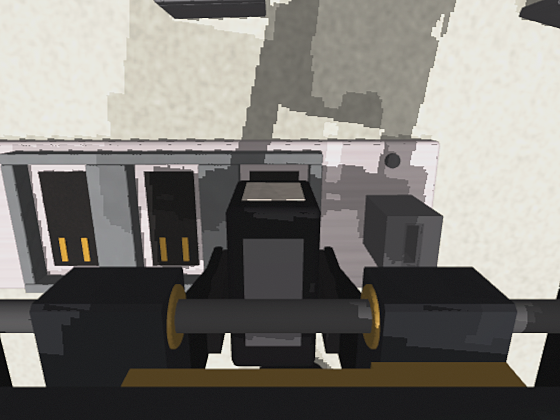

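Wrist view: the pack is held square over the bay, with the empty bays at (168,216) and (61,217). Lowering it.

Call:
arm_command(
  plan=[
    [2.5, -0.3, 0.1, 0, 0, -0.02, 3],
    [0, 0, 0, 0, 0, 0, 3],
    [0, 0, 0, 0, 0, 0, 3],
  ],
)

```text
time: 6.38
position: [0.612, 0.0551, 0.0774]
tool_rot: [-0.522, 0.474, 0.527, 0.474]
ft_force: [-1.2, -0.2, -3.1]
grip_width: 0.038
```

```bash
python3 -c "
from h import *
go(.6152,.0534,.06,5.7)"
```

```text
rows 1 total [ 0.0032 -0.0017 -0.0174] rotdeg [ 0.   0.2 -0.2]
[1.74, -0.31, -0.21, 0.0006, 0.0043, -0.0043]
```

Call:
arm_command(
  plan=[
    [1.7, -0.3, -0.2, 0, 0.004, -0.004, 3],
    [0, 0, 0, 0, 0, 0, 3],
    [0, 0, 0, 0, 0, 0, 3],
  ],
)

```text
time: 6.75
position: [0.616, 0.0536, 0.0607]
tool_rot: [0.525, -0.474, -0.524, -0.475]
ft_force: [-0.2, -0.3, -3.4]
grip_width: 0.0378
```

```bash
python3 -c "
from h import *
go(.6152,.0534,.0405,5.7)"
```

```text
rows 1 total [-0.0008 -0.0002 -0.0202] rotdeg [ 0.1 -0.   0.1]
[2.02, 0.08, -0.01, 0.0012, -0.0005, 0.002]
```

Call:
arm_command(
  plan=[
    [1, 0.1, 0, 0, 0, 0, 3],
    [1, 0, 0, 0, 0, 0, 3],
    [0.2, 0, 0, 0, 0, 0, 3],
    [0, 0, 0, 0, 0, 0, 3],
  ],
)

```text
time: 7.25
position: [0.6162, 0.0533, 0.0403]
tool_rot: [0.526, -0.473, -0.523, -0.475]
ft_force: [1.3, -0.6, -2.8]
grip_width: 0.0376
```

```bash
python3 -c "
from h import *
go(.6152,.0534,.0405,5.7)"
```

```text
rows 1 total [-0.001   0.0001  0.0002] rotdeg [ 0.1 -0.1  0.3]
[-0.02, 0.09, 0.02, 0.0013, -0.0011, 0.0047]
```

Call:
arm_command(
  plan=[
    [0.1, 0, 0, 0, 0, 0, 3],
    [0, 0, 0, 0, 0, 0, 5.5],
    [0, 0, 0, 0, 0, 0, 5.5],
    [0, 0, 0, 0, 0, 0, 5.5],
    [-3, 0, 0, 0, 0, 0, 5.5],
    [-4, 0, 0, 0, 0, 0, 8.7],
    [-4, 0, 0, 0, 0, 0, 8.7],
    [-2, 0, 0, 0, 0, 0, 8.7],
    [0, 0, 0, 0, 0, 0, 8.7],
  ],
)

```text
time: 8.38
position: [0.6161, 0.0532, 0.1716]
tool_rot: [0.526, -0.473, -0.523, -0.475]
ft_force: [-0.2, -0.3, 0.2]
grip_width: 0.0842
```

Run:
```python
from m import *
o=robot.get_obs();print(o['grip_width'],o['position'])
for n in ('side','wrist'):
    im,d,K,T=cam(n);W=cloud(d,K,T)
    print(n,'packs');blobs(W,im,.045,.055,100);print('placed');blobs(W,im,.06,.07,100)
    print('fins');blobs(W,im,.0745,.085)
go(.436,-.1155,.16,3)
```

```text
0.08423302911693525 [0.6161 0.0532 0.1716]
side packs
px [342. 210.] n 311 rect [ 435.2 -114.2   75.    39.3    2.5] z 0.0502 bgr [74. 75. 75.]
px [369. 243.] n 395 rect [340.1 -25.7  76.4  39.7  -9.1] z 0.0503 bgr [ 53. 132. 154.]
px [216. 394.] n 144 rect [511.3 431.  119.8  45.   27.7] z 0.05 bgr [68. 70. 69.]
placed
px [252. 231.] n 370 rect [614.8  55.1  76.2  40.    7.2] z 0.0651 bgr [50. 53. 54.]
px [240. 255.] n 176 rect [606.2 135.4  37.9  34.5   4.3] z 0.0645 bgr [76.  76.5 75. ]
px [217. 369.] n 1335 rect [524.2 378.6 119.4 110.6 -86.6] z 0.069 bgr [121. 122. 117.]
fins
px [346. 144.] n 61 rect [ 498.7 -376.    73.8   31.9   14.6] z 0.0807 bgr [58. 59. 58.]
px [190. 218.] n 506 rect [772.   85.2  74.4  74.  -61.7] z 0.0784 bgr [139. 142. 137.]
px [319. 230.] n 96 rect [456.9   4.1  42.4  16.3   7. ] z 0.0793 bgr [47.5 50.  50.5]
px [290. 309.] n 146 rect [441.4 233.7  44.1  15.1  -8.6] z 0.0797 bgr [52. 55. 54.]
px [232. 342.] n 63 rect [514.7 342.2  25.6  16.9  84.9] z 0.0786 bgr [81. 83. 81.]
px [228. 351.] n 34 rect [515.6 361.2  21.6   5.1   4.4] z 0.0777 bgr [84.  83.
[... 556 characters left out ...]
327 rect [748.1  79.4  57.4  17.5 -82.1] z 0.0488 bgr [22. 22. 23.]
placed
px [273. 201.] n 4771 rect [615.1  52.7  75.3  38.    5.7] z 0.0645 bgr [39. 38. 39.]
px [379. 203.] n 1816 rect [607.1 132.5  36.1  32.5   5.4] z 0.0641 bgr [92. 91. 92.]
px [288. 349.] n 541 rect [747.6  80.2  71.6  27.4 -83.7] z 0.0653 bgr [42. 41. 41.]
fins
px [290. 360.] n 967 rect [743.   80.2  61.3  17.5 -85.2] z 0.0773 bgr [103. 101. 101.]
rows 5 total [-0.1786 -0.1687 -0.0095] rotdeg [ 2.7 -0.  -0. ]
[0.19, 3.89, -3.0, 0.0096, -0.0, -0.0001]
[0.19, 3.86, -3.04, 0.0096, -0.0, -0.0001]
[0.19, 3.83, -3.07, 0.0096, -0.0, -0.0001]
[0.19, 3.8, -3.11, 0.0096, -0.0, -0.0001]
[0.19, 3.77, -3.15, 0.0096, -0.0, -0.0001]
```

Pack 1 is seated (top at 65 mm, 1 mm from the bay centre). On to the second pack.

Call:
arm_command(
  plan=[
    [0.2, 3.9, -3.0, 0.01, 0, 0, 8.7],
    [0.2, 3.9, -3.0, 0.01, 0, 0, 8.7],
    [0.2, 3.8, -3.1, 0.01, 0, 0, 8.7],
    [0.2, 3.8, -3.1, 0.01, 0, 0, 8.7],
    [0.2, 3.8, -3.2, 0.01, 0, 0, 8.7],
    [0, 0, 0, 0, 0, 0, 8.7],
    [0, 0, 0, 0, 0, 0, 8.7],
  ],
)

```text
time: 9.35
position: [0.4264, -0.1178, 0.1502]
tool_rot: [-0.507, 0.489, 0.518, 0.485]
ft_force: [0.0, 0.7, -0.5]
grip_width: 0.0869
```

Run:
```python
from m import *
im,d,K,T=cam('wrist');W=cloud(d,K,T)
blobs(W,im,.045,.055,500)
go(.4355,-.1158,.09,3)
```

```text
px [408.  90.] n 6410 rect [340.  -29.   76.   38.3  -9.8] z 0.0494 bgr [ 10. 109. 128.]
px [273. 217.] n 4831 rect [ 435.4 -116.8   75.9   38.1    3.2] z 0.0495 bgr [48. 46. 47.]
rows 2 total [ 0.0091  0.0017 -0.0601] rotdeg [-0.1  0.4 -0.9]
[3.0, -0.5, 0.04, -0.0008, 0.0037, -0.0074]
[3.0, -0.48, 0.05, -0.0008, 0.0037, -0.0074]
```

Call:
arm_command(
  plan=[
    [3, -0.5, 0, 0, 0.004, -0.007, 8.7],
    [3, -0.4, 0, 0, 0.004, -0.007, 8.7],
    [0, 0, 0, 0, 0, 0, 8.7],
    [0, 0, 0, 0, 0, 0, 8.7],
  ],
)

```text
time: 9.9
position: [0.4394, -0.1146, 0.0888]
tool_rot: [0.516, -0.485, -0.513, -0.485]
ft_force: [0.3, -0.7, 0.4]
grip_width: 0.0868
```

Run:
```python
from m import *
go(.4355,-.1162,.026,3)
```

```text
rows 2 total [-0.0039 -0.0016 -0.0628] rotdeg [ 0.3 -0.2  0.2]
[3.14, 0.21, -0.06, 0.0028, -0.0013, 0.0015]
[3.14, 0.2, -0.07, 0.0028, -0.0013, 0.0015]
```

Call:
arm_command(
  plan=[
    [2, 0.3, -0.1, 0.003, 0, 0, 8.7],
    [2, 0.2, -0.1, 0.003, 0, 0, 8.7],
    [1.5, 0, 0, 0, 0, 0, 8.7],
    [0.8, 0, 0, 0, 0, 0, 8.7],
    [0, 0, 0, 0, 0, 0, 8.7],
  ],
)

```text
time: 10.52
position: [0.4403, -0.1182, 0.0293]
tool_rot: [0.519, -0.485, -0.508, -0.487]
ft_force: [0.5, 0.5, -0.2]
grip_width: 0.0869
```

Run:
```python
from m import *
go(.4355,-.1162,.026,3)
```

```text
rows 1 total [-0.0048  0.002  -0.0033] rotdeg [ 0.2 -0.5  0.8]
[0.32, 0.47, 0.23, 0.003, -0.0093, 0.0139]
```

Call:
arm_command(
  plan=[
    [0.35, 0.45, 0.2, 0.003, -0.009, 0.014, 8.7],
    [0, 0, 0, 0, 0, 0, 8.7],
    [0, 0, 0, 0, 0, 0, 8.7],
  ],
)

```text
time: 10.9
position: [0.4364, -0.1167, 0.027]
tool_rot: [0.514, -0.487, -0.512, -0.487]
ft_force: [-0.3, 0.4, 0.2]
grip_width: 0.0874
```

Run:
```python
from m import *
go(.4355,-.1162,.026,3)
```

```text
rows 1 total [-0.0009  0.0005 -0.001 ] rotdeg [ 0.  -0.1  0.1]
[0.1, 0.09, 0.06, 0.0002, -0.0012, 0.0014]
```

Call:
arm_command(
  plan=[
    [0.1, 0.1, 0, 0, 0, 0, 3],
    [0, 0, 0, 0, 0, 0, 3],
    [0, 0, 0, 0, 0, 0, 3],
    [0, 0, 0, 0, 0, 0, 3],
    [0, 0, 0, 0, 0, 0, 3],
    [0, 0, 0, 0, 0, 0, 3],
    [0, 0, 0, 0, 0, 0, 3],
    [0, 0, 0, 0, 0, 0, 3],
    [-2, 0, 0, 0, 0, 0, 3],
    [-3, 0, 0, 0, 0, 0, 3],
    [-3, 0, 0, 0, 0, 0, 3],
    [0, 0, 0, 0, 0, 0, 3],
  ],
)

```text
time: 12.4
position: [0.4339, -0.1161, 0.1065]
tool_rot: [-0.512, 0.487, 0.514, 0.486]
ft_force: [0.5, 0.5, -2.8]
grip_width: 0.0377
```

Run:
```python
from m import *
go(.6296,-.0898,.10,5.7)
```

```text
rows 4 total [ 0.1957  0.0263 -0.0065] rotdeg [-2.7  0.1 -0.1]
[0.15, -4.92, 0.4, -0.0118, 0.0003, -0.0006]
[0.15, -4.93, 0.34, -0.0118, 0.0003, -0.0006]
[0.16, -4.93, 0.28, -0.0118, 0.0003, -0.0006]
[0.16, -4.93, 0.23, -0.0118, 0.0003, -0.0006]
```

Call:
arm_command(
  plan=[
    [0, -4.9, 0.4, -0.012, 0, 0, 3],
    [0, -4.9, 0.3, -0.012, 0, 0, 3],
    [0, -4.9, 0.3, -0.012, 0, 0, 3],
    [0, -4.9, 0.2, -0.012, 0, 0, 3],
    [0, 0, 0, 0, 0, 0, 3],
    [0, 0, 0, 0, 0, 0, 3],
  ],
)

```text
time: 13.15
position: [0.6257, -0.0868, 0.0931]
tool_rot: [-0.517, 0.477, 0.532, 0.471]
ft_force: [0.4, 0.3, -3.4]
grip_width: 0.0379
```

Run:
```python
from m import *
go(.6296,-.0898,.07,5.7)
```

```text
rows 1 total [ 0.0039 -0.003  -0.0231] rotdeg [ 0.1  0.6 -1.2]
[2.3, -0.4, -0.36, 0.0009, 0.01, -0.0208]
```

Call:
arm_command(
  plan=[
    [2.4, -0.3, -0.3, 0, 0.01, -0.02, 3],
    [0, 0, 0, 0, 0, 0, 3],
    [0, 0, 0, 0, 0, 0, 3],
  ],
)

```text
time: 13.52
position: [0.6241, -0.0892, 0.0668]
tool_rot: [-0.522, 0.476, 0.526, 0.473]
ft_force: [0.4, 0.1, -2.6]
grip_width: 0.0375
```

Run:
```python
from m import *
go(.6296,-.0898,.06,5.7)
```

```text
rows 1 total [ 0.0055 -0.0006 -0.0068] rotdeg [-0.   0.1 -0.4]
[0.67, -0.54, -0.11, -0.0007, 0.0025, -0.0068]
```

Call:
arm_command(
  plan=[
    [0.6, -0.55, -0.1, 0, 0.002, -0.006, 3],
    [0, 0, 0, 0, 0, 0, 3],
    [0, 0, 0, 0, 0, 0, 3],
  ],
)

```text
time: 13.9
position: [0.6306, -0.0902, 0.062]
tool_rot: [0.525, -0.475, -0.523, -0.475]
ft_force: [-0.1, -0.2, -2.3]
grip_width: 0.0379
```

Run:
```python
from m import *
go(.6296,-.0898,.041,5.7)
```

```text
rows 1 total [-0.001   0.0004 -0.021 ] rotdeg [-0.1 -0.   0.1]
[2.1, 0.1, 0.05, -0.0011, -0.0006, 0.0017]
```

Call:
arm_command(
  plan=[
    [1, 0.1, 0, 0, 0, 0, 3],
    [1, 0, 0, 0, 0, 0, 3],
    [0.2, 0, 0, 0, 0, 0, 3],
    [0, 0, 0, 0, 0, 0, 3],
  ],
)

```text
time: 14.4
position: [0.6305, -0.0905, 0.0411]
tool_rot: [0.525, -0.474, -0.523, -0.475]
ft_force: [-0.4, 0.5, -1.3]
grip_width: 0.0378
```

Call:
arm_command(
  plan=[
    [0, 0, 0, 0, 0, 0, 5.5],
    [0, 0, 0, 0, 0, 0, 5.5],
    [0, 0, 0, 0, 0, 0, 5.5],
    [-3, 0, 0, 0, 0, 0, 5.5],
    [-4, 0, 0, 0, 0, 0, 8.7],
    [-4, 0, 0, 0, 0, 0, 8.7],
    [-4, 0, 0, 0, 0, 0, 8.7],
    [0, 0, 0, 0, 0, 0, 8.7],
  ],
)

```text
time: 15.4
position: [0.6304, -0.0905, 0.1938]
tool_rot: [0.525, -0.474, -0.523, -0.475]
ft_force: [0.6, -0.4, 0.0]
grip_width: 0.0842
```

Run:
```python
from m import *
im,d,K,T=cam('side');cv2.imwrite('pics/s2.png',im[100:,100:450]);W=cloud(d,K,T);print('side')
blobs(W,im,.06,.07,100);print('fins');blobs(W,im,.0745,.085,80);print('50');blobs(W,im,.045,.055,100)
im,d,K,T=cam('wrist');W=cloud(d,K,T);print('wrist')
blobs(W,im,.06,.07,100)
go(.46,.003,.17,7.4)
```

```text
side
px [279. 176.] n 106 rect [ 637.1 -167.7   37.    35.8  -85.6] z 0.0647 bgr [78.  80.  79.5]
px [270. 194.] n 286 rect [629.9 -88.1  75.5  40.2   4.8] z 0.065 bgr [55.5 59.  60. ]
px [252. 231.] n 370 rect [614.7  54.9  76.3  41.1   5.4] z 0.065 bgr [61.  64.5 64. ]
px [240. 255.] n 173 rect [606.7 133.8  36.9  34.4   4.9] z 0.0648 bgr [119. 118. 117.]
px [217. 375.] n 925 rect [524.2 378.1 119.9 110.  -87.2] z 0.0689 bgr [119. 120. 115.]
px [223. 356.] n 103 rect [524.8 370.5  51.9  21.4 -24.9] z 0.0693 bgr [121. 121. 116.]
fins
px [190. 218.] n 513 rect [771.4  86.1  74.4  73.8 -65.1] z 0.0785 bgr [138. 141. 137.]
px [320. 230.] n 95 rect [456.9   4.3  42.6  15.4   2.5] z 0.0794 bgr [45. 48. 48.]
px [290. 309.] n 149 rect [441.  234.2  43.1  14.7 -11.1] z 0.0798 bgr [56. 59. 59.]
px [230. 345.] n 96 rect [516.7 347.   33.3  22.6 -87.4] z 0.0779 bgr [80. 82. 80.]
px [223. 380.] n 186 rect [499.2 408.1  38.8  35.9  47.2] z 0.078 bgr [83. 83. 81.]
50
px [369. 243.] n 390 rect [339.7 -26.1  75.   39.1 -10.1] z 0.0504 bgr [ 45.5 118.  127.5]
px [226. 386.] n 205 rect [493.4 403.6 158.1  78.1  50.3] z 0.0498 bgr [68. 71. 69.]
wrist
px [449. 195.] n 4248 rect [615.3  52.2  75.6  38.3   5.7] z 0.0643 bgr [49. 47. 49.]
px [272. 196.] n 4168 rect [630.3 -91.   75.2  38.    5.8] z 0.0645 bgr [38. 37. 38.]
px [174. 197.] n 1588 rect [ 637.4 -169.6   36.7   32.5    5.5] z 0.0642 bgr [94.  92.5 94. ]
px [542. 198.] n 1240 rect [607.4 129.1  36.6  28.9   6.5] z 0.0638 bgr [145.5 141.  145. ]
rows 4 total [-0.1677  0.0927 -0.02  ] rotdeg [-1.8  0.1 -0.3]
[0.52, 3.94, 2.72, -0.0077, 0.0006, -0.0011]
[0.52, 3.92, 2.75, -0.0077, 0.0006, -0.0011]
[0.51, 3.9, 2.78, -0.0077, 0.0006, -0.0011]
[0.51, 3.88, 2.81, -0.0077, 0.0006, -0.0011]
```

View pics/s2.png

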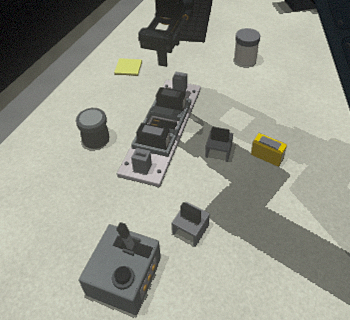

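Side crop: both packs sit in the outer bays ((170,97) and (155,132) in the crop), with the keys at (219,140) and (190,222). There is no third pack. Next, key B at (219,140).

Call:
arm_command(
  plan=[
    [0.5, 3.9, 2.7, -0.008, 0, 0, 8.7],
    [0.5, 3.9, 2.7, -0.008, 0, 0, 8.7],
    [0.5, 3.9, 2.8, -0.008, 0, 0, 8.7],
    [0.5, 3.9, 2.8, -0.008, 0, 0, 8.7],
    [0, 0, 0, 0, 0, 0, 8.7],
    [0, 0, 0, 0, 0, 0, 8.7],
  ],
)

```text
time: 16.25
position: [0.4485, 0.0062, 0.1615]
tool_rot: [-0.524, 0.47, 0.539, 0.463]
ft_force: [-0.3, 0.2, -0.3]
grip_width: 0.0869
```

Run:
```python
from m import *
im,d,K,T=cam('wrist');W=cloud(d,K,T)
blobs(W,im,.074,.085,200);print('bar');blobs(W,im,.038,.048,200)
go(.4575,.002,.13,7.4)
```

```text
px [264. 226.] n 1174 rect [457.2   1.2  43.8  13.7   7.4] z 0.079 bgr [30. 29. 29.]
bar
px [264. 210.] n 4197 rect [457.3   1.5  60.1  58.3 -82.8] z 0.0433 bgr [90. 88. 89.]
px [530. 225.] n 2709 rect [441.2 224.7  58.4  49.6  -7.7] z 0.0431 bgr [140. 136. 139.]
px [299. 349.] n 324 rect [579.6  47.9  38.7  10.6 -71.6] z 0.0432 bgr [89. 94. 99.]
rows 1 total [ 0.0096 -0.0043 -0.0314] rotdeg [ 0.   0.6 -1.4]
[3.11, -0.97, -0.59, 0.0006, 0.0103, -0.0239]
```

Call:
arm_command(
  plan=[
    [3, -1.0, -0.5, 0, 0.01, -0.024, 8.7],
    [0, 0, 0, 0, 0, 0, 8.7],
    [0, 0, 0, 0, 0, 0, 8.7],
  ],
)

```text
time: 16.68
position: [0.4615, 0.0011, 0.1307]
tool_rot: [0.532, -0.466, -0.53, -0.468]
ft_force: [0.3, -0.8, -0.8]
grip_width: 0.0867
```

Run:
```python
from m import *
go(.4573,.0018,.075,7.4)
```

```text
rows 2 total [-0.0042  0.0007 -0.0557] rotdeg [-0.1 -0.1  0.2]
[2.78, 0.21, 0.06, -0.0005, -0.0004, 0.0016]
[2.78, 0.21, 0.06, -0.0005, -0.0004, 0.0016]
```

Call:
arm_command(
  plan=[
    [3, 0.3, 0.1, 0, 0, 0, 8.7],
    [3, 0.3, 0, 0, 0, 0, 8.7],
    [1.5, 0, 0, 0, 0, 0.003, 8.7],
    [0.6, 0, 0, 0, 0, 0, 8.7],
    [0, 0, 0, 0, 0, 0, 8.7],
  ],
)

```text
time: 17.3
position: [0.4617, -0.0004, 0.0515]
tool_rot: [0.534, -0.466, -0.527, -0.469]
ft_force: [0.3, 0.2, -1.2]
grip_width: 0.0868
```

Run:
```python
from m import *
go(.4573,.0018,.05,7.4)
```

```text
rows 1 total [-0.0044  0.0022 -0.0015] rotdeg [-0.1 -0.3  0.6]
[0.14, 0.41, 0.28, -0.0016, -0.0048, 0.0101]
```

Call:
arm_command(
  plan=[
    [0.1, 0.4, 0.25, 0, -0.005, 0.01, 8.7],
    [0, 0, 0, 0, 0, 0, 5],
    [0, 0, 0, 0, 0, 0, 3.5],
    [0, 0, 0, 0, 0, 0, 3.0],
  ],
)

```text
time: 17.8
position: [0.4585, 0.0015, 0.0523]
tool_rot: [0.532, -0.466, -0.53, -0.468]
ft_force: [-0.3, -0.3, -0.1]
grip_width: 0.0646
```

Run:
```python
from m import *
go(.4573,.0018,.05,7.4)
```

```text
rows 1 total [-0.0012  0.0003 -0.0023] rotdeg [-0.1 -0.1  0.2]
[0.23, 0.12, 0.05, -0.0012, -0.0009, 0.0031]
```

Call:
arm_command(
  plan=[
    [0.2, 0.12, 0.05, 0, 0, 0.003, 3.0],
    [0, 0, 0, 0, 0, 0, 2.0],
    [0, 0, 0, 0, 0, 0, 1],
    [0, 0, 0, 0, 0, 0, 1],
    [0, 0, 0, 0, 0, 0, 1],
    [0, 0, 0, 0, 0, 0, 1],
    [0, 0, 0, 0, 0, 0, 1],
    [0, 0, 0, 0, 0, 0, 1],
    [0, 0, 0, 0, 0, 0, 1],
  ],
  grip_force=40,
)

```text
time: 18.92
position: [0.4572, 0.0018, 0.0501]
tool_rot: [0.531, -0.467, -0.531, -0.467]
ft_force: [-0.7, -0.5, 0.3]
grip_width: 0.0139
```

Run:
```python
from m import *
o=robot.get_obs();print(o['position'],o['grip_width'])
go(.4573,.0018,.15,7.4)
```

```text
[0.4572 0.0018 0.0501] 0.013906459845387537
rows 2 total [ 0.0001 -0.      0.0999] rotdeg [-0.1 -0.1  0. ]
[-4.99, -0.0, -0.01, -0.0006, -0.0005, 0.0]
[-4.99, -0.0, -0.0, -0.0006, -0.0005, 0.0]
```

Call:
arm_command(
  plan=[
    [-2, 0, 0, 0, 0, 0, 1],
    [-4, 0, 0, 0, 0, 0, 1],
    [-4, 0, 0, 0, 0, 0, 1],
    [-1, 0, 0, 0, 0, 0, 1],
    [0, 0, 0, 0, 0, 0, 1],
  ],
)

```text
time: 19.55
position: [0.4553, 0.0023, 0.1609]
tool_rot: [-0.529, 0.468, 0.532, 0.466]
ft_force: [0.2, -0.8, -1.0]
grip_width: 0.0135
```

Run:
```python
from m import *
o=robot.get_obs();print(o['position'],o['grip_width'])
go(.637,-.169,.155,5.7)
```

```text
[0.4553 0.0023 0.1609] 0.013476613879838187
rows 5 total [ 0.1817 -0.1713 -0.0059] rotdeg [ 1.6  0.1 -0.3]
[0.09, -3.17, -3.86, 0.0056, 0.0002, -0.0011]
[0.1, -3.19, -3.84, 0.0056, 0.0002, -0.0011]
[0.1, -3.21, -3.82, 0.0056, 0.0002, -0.0011]
[0.11, -3.23, -3.81, 0.0056, 0.0002, -0.0011]
[0.11, -3.26, -3.79, 0.0056, 0.0002, -0.0011]
```

Call:
arm_command(
  plan=[
    [0, -3.2, -3.8, 0.006, 0, 0, 1],
    [0, -3.2, -3.8, 0.006, 0, 0, 1],
    [0, -3.2, -3.8, 0.006, 0, 0, 1],
    [0, -3.2, -3.8, 0.006, 0, 0, 1],
    [0, -3.2, -3.8, 0.006, 0, 0, 1],
    [0, 0, 0, 0, 0, 0, 1],
    [0, 0, 0, 0, 0, 0, 1],
  ],
)

```text
time: 20.42
position: [0.631, -0.1692, 0.1394]
tool_rot: [-0.512, 0.48, 0.535, 0.47]
ft_force: [-0.0, -0.6, -1.3]
grip_width: 0.0136
```

Run:
```python
from m import *
o=robot.get_obs();print(o['position'],o['grip_width'])
im,d,K,T=cam('wrist');cv2.imwrite('pics/w3.png',im);W=cloud(d,K,T)
print('heads');blobs(W,im,.06,.07,100);print('walls');blobs(W,im,.026,.036,300)
z=o['position'][2];print('fin');blobs(W,im,z+.024,z+.035,50);print('bar');blobs(W,im,z-.012,z-.002,50)
go(.637,-.169,.13,5.7)
```

```text
[ 0.631  -0.1692  0.1394] 0.013571287454753432
heads
px [385. 220.] n 5051 rect [625.4 -91.8  65.5  37.9   6. ] z 0.0644 bgr [54. 53. 54.]
px [557. 265.] n 119 rect [643.8  36.6  22.6   3.4  12. ] z 0.0618 bgr [21. 21. 21.]
walls
px [463. 205.] n 11520 rect [624.  -34.1 174.9  98.5 -84.3] z 0.0301 bgr [146. 144. 143.]
px [355. 201.] n 362 rect [ 624.2 -107.2   80.5   30.5  -19.5] z 0.031 bgr [20. 19. 19.]
px [517. 366.] n 684 rect [754.5  58.8  49.9  13.6 -35.9] z 0.0293 bgr [22. 21. 22.]
fin
px [273. 275.] n 2469 rect [ 621.7 -170.    27.    24.8  -44.7] z 0.1685 bgr [23. 21. 22.]
px [272. 339.] n 396 rect [ 650.5 -168.2   13.7    8.5  -81.5] z 0.1677 bgr [22.5 21.  22. ]
bar
px [273. 230.] n 5630 rect [ 619.5 -170.5   60.3   35.4  -84.3] z 0.133 bgr [70. 68. 69.]
rows 1 total [ 0.0059  0.0003 -0.0096] rotdeg [-0.1  0.9 -1.8]
[0.94, -0.62, -0.04, -0.0024, 0.015, -0.0319]
```

View pics/w3.png

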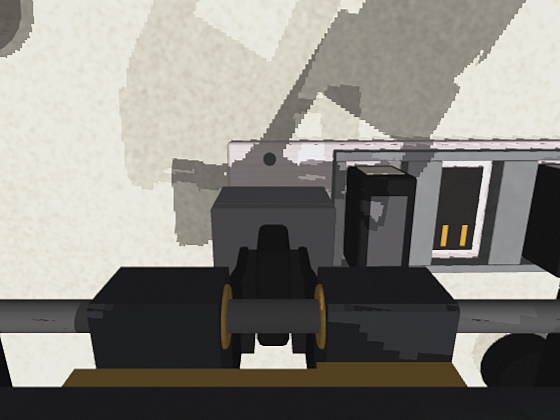

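Wrist view: key B is held square at (273,240) over the right head. Its fin fits the TCP to within 1 mm. Levelling and aligning before I lower it.

Call:
arm_command(
  plan=[
    [0.4, -0.6, 0, -0.002, 0.015, -0.032, 1],
    [0, 0, 0, 0, 0, 0, 1],
    [0, 0, 0, 0, 0, 0, 1],
  ],
)

```text
time: 20.85
position: [0.6339, -0.1656, 0.1338]
tool_rot: [-0.523, 0.475, 0.527, 0.473]
ft_force: [0.0, 0.2, -2.1]
grip_width: 0.0136
```

Run:
```python
from m import *
go(.6374,-.1692,.118,5.7)
```

```text
rows 1 total [ 0.0035 -0.0036 -0.0158] rotdeg [ 0.1  0.2 -0.3]
[1.57, -0.32, -0.4, 0.0018, 0.0028, -0.0047]
```

Call:
arm_command(
  plan=[
    [1.5, -0.3, -0.4, 0.002, 0.003, -0.004, 1],
    [0, 0, 0, 0, 0, 0, 1],
    [0, 0, 0, 0, 0, 0, 1],
  ],
)

```text
time: 21.22
position: [0.6372, -0.1692, 0.1178]
tool_rot: [-0.524, 0.475, 0.524, 0.474]
ft_force: [-0.8, 0.8, -1.9]
grip_width: 0.0136
```

Run:
```python
from m import *
go(.6374,-.1692,.116,5.7)
```

```text
rows 1 total [ 0.0002 -0.     -0.0018] rotdeg [ 0. -0. -0.]
[0.18, -0.02, -0.01, 0.0001, -0.0003, -0.0008]
```

Call:
arm_command(
  plan=[
    [0.5, 0, 0, 0, 0, 0, 1],
    [0.5, 0, 0, 0, 0, 0, 1],
    [0.5, 0, 0, 0, 0, 0, 1],
  ],
)

```text
time: 21.6
position: [0.6376, -0.1695, 0.1025]
tool_rot: [0.525, -0.475, -0.524, -0.474]
ft_force: [0.9, -0.4, -2.1]
grip_width: 0.0138
```

Run:
```python
from m import *
go(.6374,-.1692,.079,5.7)
```

```text
rows 1 total [-0.0002  0.0003 -0.0235] rotdeg [-0.  -0.1  0. ]
[2.35, 0.02, 0.03, -0.0001, -0.0009, 0.0002]
```

In the slot (tip 6 mm below the mouth, no contact force). Continuing down.

Call:
arm_command(
  plan=[
    [0.6, 0, 0, 0, 0, 0, 1],
    [0.6, 0, 0, 0, 0, 0, 1],
    [0.6, 0, 0, 0, 0, 0, 1],
    [0.5, 0, 0, 0, 0, 0, 1],
  ],
)

```text
time: 22.1
position: [0.6375, -0.1694, 0.0791]
tool_rot: [-0.524, 0.475, 0.524, 0.474]
ft_force: [-7.3, 2.1, 24.3]
grip_width: 0.0137
```

Call:
arm_command(
  plan=[
    [0, 0, 0, 0, 0, 0, 4],
    [0, 0, 0, 0, 0, 0, 4],
    [0, 0, 0, 0, 0, 0, 4],
    [0, 0, 0, 0, 0, 0, 5],
    [-3, 0, 0, 0, 0, 0, 5],
    [-4, 0, 0, 0, 0, 0, 8.7],
    [-4, 0, 0, 0, 0, 0, 8.7],
    [0, 0, 0, 0, 0, 0, 8.7],
  ],
)

```text
time: 23.1
position: [0.638, -0.1696, 0.1915]
tool_rot: [0.524, -0.475, -0.524, -0.474]
ft_force: [0.2, 1.2, 0.0]
grip_width: 0.0718
```

Run:
```python
from m import *
o=robot.get_obs();print(o['position'],o['grip_width'])
for n in('wrist','side'):
    im,d,K,T=cam(n);W=cloud(d,K,T);print(n)
    print('bar ~.073');blobs(W,im,.067,.077,100);print('fin ~.109');blobs(W,im,.1,.115,60)
    print('free fin');blobs(W,im,.0755,.085,60);print('packs');blobs(W,im,.06,.0667,100)
go(.4425,.231,.16,-8.5)
```

```text
[ 0.638  -0.1696  0.1915] 0.07180466892237819
wrist
bar ~.073
px [273. 195.] n 4280 rect [ 637.7 -169.9   60.1   58.   -84.4] z 0.0723 bgr [94. 91. 93.]
fin ~.109
px [273. 211.] n 1199 rect [ 637.3 -169.8   43.3   14.     5.4] z 0.108 bgr [30. 29. 30.]
free fin
packs
px [ 7. 12.] n 174 rect [ 523.4 -369.7   20.2    3.   -31.7] z 0.0631 bgr [ 92.  97. 101.]
px [541. 198.] n 3203 rect [617.7  44.3  80.   33.6  16.8] z 0.0642 bgr [42. 40. 41.]
px [370. 194.] n 4237 rect [630.5 -91.   75.8  38.5   5.7] z 0.0644 bgr [36. 35. 36.]
side
bar ~.073
px [279. 176.] n 196 rect [ 637.7 -167.1   62.2   58.9  -84.3] z 0.0727 bgr [72.5 74.5 73.5]
px [193. 226.] n 111 rect [759.  100.8  74.3  35.3  40.9] z 0.0738 bgr [67. 70. 70.]
px [218. 362.] n 3031 rect [524.1 377.7 120.  110.  -87.1] z 0.0702 bgr [123. 123. 119.]
fin ~.109
px [279. 164.] n 79 rect [ 637.2 -167.4   43.9   16.5    7.9] z 0.1072 bgr [47. 51. 51.]
free fin
px [190. 218.] n 494 rect [771.4  86.1  73.8  73.5  21.7] z 0.0785 bgr [142. 145. 140.]
px [290. 309.] n 142 rect [441.3 234.3  43.6  14.6  -7.7] z 0.0798 bgr [58.5 62.  62. ]
px 
[... 192 characters left out ...]
4 rect [614.9  55.8  76.4  41.5   5.8] z 0.0649 bgr [59.  62.  62.5]
px [240. 255.] n 163 rect [606.7 135.   37.5  33.8   5.7] z 0.0647 bgr [121. 120. 119.]
px [210. 393.] n 105 rect [515.5 436.4  99.3  13.2  10.1] z 0.0643 bgr [69. 72. 70.]
rows 9 total [-0.1929  0.3995 -0.0277] rotdeg [14.2  0.1 -0.4]
[0.34, 1.69, 4.63, 0.0275, 0.0003, -0.0009]
[0.33, 1.82, 4.58, 0.0275, 0.0003, -0.0009]
[0.33, 1.94, 4.53, 0.0275, 0.0003, -0.0009]
[0.33, 2.07, 4.47, 0.0275, 0.0003, -0.0009]
[0.32, 2.19, 4.41, 0.0275, 0.0003, -0.0009]
[0.32, 2.31, 4.35, 0.0275, 0.0003, -0.0009]
[0.32, 2.43, 4.29, 0.0275, 0.0003, -0.0009]
[0.31, 2.55, 4.22, 0.0275, 0.0003, -0.0009]
[0.31, 2.66, 4.15, 0.0275, 0.0003, -0.0009]
```

Key B is home (fin top at 108–109 mm). Now key A.

Call:
arm_command(
  plan=[
    [0.2, 1.7, 4.6, 0.028, 0, 0, 8.7],
    [0.2, 1.8, 4.6, 0.028, 0, 0, 8.7],
    [0.2, 1.9, 4.5, 0.028, 0, 0, 8.7],
    [0.2, 2.1, 4.5, 0.028, 0, 0, 8.7],
    [0.2, 2.2, 4.4, 0.028, 0, 0, 8.7],
    [0.2, 2.3, 4.4, 0.028, 0, 0, 8.7],
    [0.2, 2.4, 4.3, 0.028, 0, 0, 8.7],
    [0.2, 2.5, 4.2, 0.028, 0, 0, 8.7],
    [0.2, 2.7, 4.2, 0.028, 0, 0, 8.7],
    [0, 0, 0, 0, 0, 0, 8.7],
    [0, 0, 0, 0, 0, 0, 8.7],
  ],
)

```text
time: 24.58
position: [0.4283, 0.2431, 0.1567]
tool_rot: [-0.447, 0.55, 0.467, 0.529]
ft_force: [0.2, -0.6, 0.5]
grip_width: 0.0872
```

Run:
```python
from m import *
im,d,K,T=cam('wrist');W=cloud(d,K,T)
blobs(W,im,.074,.085,200);print('bar');blobs(W,im,.038,.048,200)
go(.442,.232,.13,-8)
```

```text
px [261. 240.] n 1185 rect [441.7 231.9  43.6  14.   -9.2] z 0.0791 bgr [30. 28. 29.]
px [514. 262.] n 366 rect [485.9 406.2  30.4   8.   82.4] z 0.0769 bgr [95. 93. 93.]
bar
px [263. 223.] n 4217 rect [442.1 231.6  59.6  58.7  81.3] z 0.0433 bgr [93. 91. 92.]
px [447. 231.] n 890 rect [469.2 372.7 117.9   5.5 -87. ] z 0.0421 bgr [61. 84. 89.]
rows 1 total [ 0.0138 -0.0109 -0.0267] rotdeg [-1.5 -0.2 -2.4]
[2.61, -1.65, -0.83, -0.0259, -0.0037, -0.0421]
```

Call:
arm_command(
  plan=[
    [2.6, -1.6, -0.8, -0.014, -0.004, -0.042, 8.7],
    [0, 0, 0, 0, 0, 0, 8.7],
    [0, 0, 0, 0, 0, 0, 8.7],
  ],
)

```text
time: 25.0
position: [0.4437, 0.2295, 0.1297]
tool_rot: [-0.459, 0.537, 0.459, 0.538]
ft_force: [0.4, -0.2, 0.0]
grip_width: 0.0871
```

Run:
```python
from m import *
go(.4419,.232,.075,-8.8)
```

```text
rows 1 total [-0.0018  0.0025 -0.0547] rotdeg [-0.2 -0.   0. ]
[5.47, 0.22, 0.21, -0.0032, -0.0, 0.0005]
```

Call:
arm_command(
  plan=[
    [3, 0.3, 0.2, -0.003, 0, 0, 8.7],
    [3, 0.3, 0, 0, 0, 0, 8.7],
    [1.5, 0, 0, 0, 0, 0, 8.7],
    [0.6, 0, 0, 0, 0, 0, 8.7],
    [0, 0, 0, 0, 0, 0, 8.7],
  ],
)

```text
time: 25.62
position: [0.4434, 0.2328, 0.0507]
tool_rot: [-0.46, 0.535, 0.458, 0.541]
ft_force: [0.3, -0.8, 0.2]
grip_width: 0.0873
```

Run:
```python
from m import *
go(.4419,.232,.05,-8.8)
```

```text
rows 1 total [-0.0015 -0.0008 -0.0007] rotdeg [-0.2  0.2  0.5]
[0.07, 0.14, -0.11, -0.0038, 0.0042, 0.0086]
```

Call:
arm_command(
  plan=[
    [0.05, 0.14, -0.1, -0.004, 0.004, 0.009, 8.7],
    [0, 0, 0, 0, 0, 0, 5],
    [0, 0, 0, 0, 0, 0, 3.5],
    [0, 0, 0, 0, 0, 0, 3.0],
  ],
)

```text
time: 26.12
position: [0.4434, 0.2325, 0.0523]
tool_rot: [-0.461, 0.536, 0.46, 0.538]
ft_force: [-0.2, -0.4, -0.2]
grip_width: 0.0646
```

Run:
```python
from m import *
go(.4419,.232,.05,-8.8)
```

```text
rows 1 total [-0.0015 -0.0005 -0.0023] rotdeg [0.  0.1 0.2]
[0.23, 0.14, -0.07, 0.0005, 0.0017, 0.0029]
```

Call:
arm_command(
  plan=[
    [0.2, 0.15, -0.05, 0, 0.002, 0.003, 3.0],
    [0, 0, 0, 0, 0, 0, 2.0],
    [0, 0, 0, 0, 0, 0, 1],
    [0, 0, 0, 0, 0, 0, 1],
    [0, 0, 0, 0, 0, 0, 1],
    [0, 0, 0, 0, 0, 0, 1],
    [0, 0, 0, 0, 0, 0, 1],
    [0, 0, 0, 0, 0, 0, 1],
    [0, 0, 0, 0, 0, 0, 1],
  ],
)

```text
time: 27.25
position: [0.4415, 0.2322, 0.05]
tool_rot: [-0.46, 0.537, 0.46, 0.536]
ft_force: [-0.2, -0.8, -1.3]
grip_width: 0.0141
```

Call:
arm_command(
  plan=[
    [-2, 0, 0, 0, 0, 0, 1],
    [-4, 0, 0, 0, 0, 0, 1],
    [-4, 0, 0, 0, 0, 0, 1],
    [-1, 0, 0, 0, 0, 0, 1],
    [0, 0, 0, 0, 0, 0, 1],
  ],
)

```text
time: 27.88
position: [0.44, 0.2317, 0.161]
tool_rot: [-0.459, 0.539, 0.461, 0.535]
ft_force: [1.0, -0.1, -0.7]
grip_width: 0.014
```

Run:
```python
from m import *
go(.607,.1332,.15,5.7)
```

```text
rows 4 total [ 0.167  -0.0985 -0.011 ] rotdeg [-14.5  -0.1  -0.3]
[0.26, -4.5, -1.79, -0.0632, -0.0005, -0.0014]
[0.26, -4.38, -2.08, -0.0632, -0.0005, -0.0014]
[0.27, -4.24, -2.35, -0.0632, -0.0005, -0.0014]
[0.27, -4.08, -2.61, -0.0632, -0.0005, -0.0014]
```

Call:
arm_command(
  plan=[
    [0, -4.5, -1.8, -0.063, 0, 0, 1],
    [0, -4.4, -2.1, -0.063, 0, 0, 1],
    [0, -4.2, -2.4, -0.063, 0, 0, 1],
    [0, -4.1, -2.6, -0.063, 0, 0, 1],
    [0, 0, 0, 0, 0, 0, 1],
    [0, 0, 0, 0, 0, 0, 1],
  ],
)

```text
time: 28.62
position: [0.6037, 0.1297, 0.1462]
tool_rot: [-0.519, 0.48, 0.533, 0.465]
ft_force: [-0.4, 1.3, -1.2]
grip_width: 0.0137
```

Run:
```python
from m import *
go(.6071,.1332,.13,5.7)
```

```text
rows 1 total [ 0.0034  0.0035 -0.0162] rotdeg [ 0.5 -0.  -1.6]
[1.61, -0.42, 0.31, 0.0084, -0.0001, -0.0286]
```

Call:
arm_command(
  plan=[
    [1.2, -0.4, 0.3, 0.008, 0, -0.029, 1],
    [0, 0, 0, 0, 0, 0, 1],
    [0, 0, 0, 0, 0, 0, 1],
  ],
)

```text
time: 29.0
position: [0.6025, 0.135, 0.1316]
tool_rot: [-0.523, 0.475, 0.526, 0.472]
ft_force: [1.1, -0.3, -0.8]
grip_width: 0.0138
```

Run:
```python
from m import *
go(.6071,.1332,.118,5.7)
```

```text
rows 1 total [ 0.0046 -0.0018 -0.0136] rotdeg [ 0.1  0.  -0.4]
[1.36, -0.45, -0.22, 0.0023, 0.0005, -0.0063]
```

Call:
arm_command(
  plan=[
    [1.3, -0.45, -0.2, 0.002, 0, -0.006, 1],
    [0, 0, 0, 0, 0, 0, 1],
    [0, 0, 0, 0, 0, 0, 1],
  ],
)

```text
time: 29.38
position: [0.6074, 0.1338, 0.1184]
tool_rot: [0.525, -0.474, -0.524, -0.475]
ft_force: [-0.4, -0.0, -0.5]
grip_width: 0.0136
```

Run:
```python
from m import *
go(.6071,.1332,.116,5.7)
```

```text
rows 1 total [-0.0003 -0.0006 -0.0024] rotdeg [0.1 0.  0. ]
[0.23, 0.03, -0.06, 0.0011, 0.0004, 0.0006]
```

Call:
arm_command(
  plan=[
    [0.5, 0, -0.05, 0.001, 0, 0, 1],
    [0.5, 0, 0, 0, 0, 0, 1],
    [0.5, 0, 0, 0, 0, 0, 1],
  ],
)

```text
time: 29.75
position: [0.608, 0.1332, 0.1031]
tool_rot: [0.525, -0.474, -0.524, -0.475]
ft_force: [-0.2, 0.5, -0.5]
grip_width: 0.0138
```

Call:
arm_command(
  plan=[
    [0.6, 0.05, 0, 0, 0, 0, 1],
    [0.6, 0, 0, 0, 0, 0, 1],
    [0.6, 0, 0, 0, 0, 0, 1],
    [0.5, 0, 0, 0, 0, 0, 1],
  ],
)

```text
time: 30.25
position: [0.6074, 0.1332, 0.0789]
tool_rot: [0.524, -0.474, -0.524, -0.475]
ft_force: [-8.4, -1.4, 30.1]
grip_width: 0.014
```

Call:
arm_command(
  plan=[
    [0, 0, 0, 0, 0, 0, 4],
    [0, 0, 0, 0, 0, 0, 4],
    [0, 0, 0, 0, 0, 0, 4],
    [0, 0, 0, 0, 0, 0, 5],
    [-3, 0, 0, 0, 0, 0, 5],
    [-4, 0, 0, 0, 0, 0, 5],
    [-4, 0, 0, 0, 0, 0, 5],
    [-2, 0, 0, 0, 0, 0, 3],
    [0, 0, 0, 0, 0, 0, 0],
  ],
)

```text
time: 31.38
position: [0.6072, 0.133, 0.2117]
tool_rot: [0.524, -0.474, -0.524, -0.475]
ft_force: [0.8, 0.7, -0.1]
grip_width: 0.0371
```

Run:
```python
from m import *
o=robot.get_obs();print(o['position'],o['grip_width'])
for n in('wrist','side','scene'):
    im,d,K,T=cam(n);W=cloud(d,K,T);print(n)
    print('bar ~.073');blobs(W,im,.067,.077,100);print('fin ~.109');blobs(W,im,.1,.115,40)
    print('packs');blobs(W,im,.06,.0667,150)
    print('button');blobs(W,im,.086,.095,25,roi=(.45,.62,.3,.45))
    print('collar');blobs(W,im,.0755,.08,25,roi=(.45,.62,.3,.45))
    print('lever tall');blobs(W,im,.1,.145,25,roi=(.45,.62,.3,.45))
    print('unit top');blobs(W,im,.067,.0725,100,roi=(.45,.62,.3,.45))
go(.502,.407,.2,3)
```

```text
[0.6072 0.133  0.2117] 0.037120742424193415
wrist
bar ~.073
px [534. 124.] n 6489 rect [527.3 340.6 110.3  54.4   5.5] z 0.0692 bgr [143. 142. 141.]
px [272. 190.] n 3771 rect [608.  132.7  60.   58.3 -84.1] z 0.0723 bgr [94. 92. 93.]
px [239. 346.] n 159 rect [763.  115.1  37.3   8.9  11. ] z 0.0756 bgr [69. 67. 68.]
fin ~.109
px [273. 204.] n 1011 rect [607.6 132.6  43.3  13.    6. ] z 0.108 bgr [31. 30. 31.]
packs
px [508. 114.] n 797 rect [528.5 316.6 108.9   4.3   2.7] z 0.0639 bgr [57. 56. 56.]
px [ 18. 193.] n 3069 rect [630.4 -89.6  76.   37.4   5. ] z 0.0646 bgr [43. 40. 42.]
px [180. 188.] n 3754 rect [615.5  52.9  75.9  38.3   5.9] z 0.0645 bgr [47. 46. 47.]
button
px [558. 117.] n 46 rect [522.8 338.1   9.9   2.6   4.3] z 0.0874 bgr [65. 64. 65.]
collar
px [540. 107.] n 195 rect [517.8 331.   21.6   5.7   1.7] z 0.077 bgr [98. 96. 95.]
px [550. 111.] n 65 rect [518.6 339.7  12.7   6.2 -35.8] z 0.0775 bgr [68. 66. 68.]
lever tall
unit top
px [533. 125.] n 6249 rect [527.3 340.6 110.3  54.4   5.5] z 0.0692 bgr [144. 142. 141.]
side
bar ~.073
px [279. 176.] n 194 rect [ 636.
[... 1954 characters left out ...]
]
button
px [426. 171.] n 57 rect [503.7 402.9  26.3  24.5  89. ] z 0.0895 bgr [23. 22. 23.]
collar
px [424. 175.] n 38 rect [507.6 401.   35.5  28.2  61.6] z 0.0771 bgr [49.5 47.5 47. ]
lever tall
px [413. 172.] n 79 rect [532.7 343.7  20.6  12.9  56.9] z 0.1236 bgr [32. 30. 30.]
unit top
px [419. 186.] n 851 rect [527.8 373.2 120.5 111.3 -88.7] z 0.0695 bgr [97. 95. 92.]
rows 6 total [-0.1033  0.2741 -0.0088] rotdeg [ 2.7  0.  -0.3]
[0.16, 1.26, 4.72, 0.0078, 0.0001, -0.0009]
[0.16, 1.3, 4.71, 0.0078, 0.0001, -0.0009]
[0.15, 1.33, 4.7, 0.0078, 0.0001, -0.0009]
[0.15, 1.37, 4.69, 0.0078, 0.0001, -0.0009]
[0.15, 1.41, 4.67, 0.0078, 0.0001, -0.0009]
[0.15, 1.44, 4.66, 0.0078, 0.0001, -0.0009]
```

Both keys are home, and wrist, side and scene agree. The trip unit is at about (0.526, 0.3755), yaw 2.5°, with the button at (0.5025, 0.4045). The lever hinge is at x≈0.517, y≈0.346. Moving above the button with the fingers shut.

Call:
arm_command(
  plan=[
    [0, 1.3, 4.7, 0.008, 0, 0, 0],
    [0, 1.3, 4.7, 0.008, 0, 0, 0],
    [0, 1.3, 4.7, 0.008, 0, 0, 0],
    [0, 1.4, 4.7, 0.008, 0, 0, 0],
    [0, 1.4, 4.7, 0.008, 0, 0, 0],
    [0, 1.4, 4.7, 0.008, 0, 0, 0],
    [0, 0, 0, 0, 0, 0, 0],
    [0, 0, 0, 0, 0, 0, 0],
  ],
)

```text
time: 32.52
position: [0.4951, 0.412, 0.1945]
tool_rot: [-0.507, 0.497, 0.516, 0.479]
ft_force: [0.9, 0.1, -0.7]
grip_width: 0.0002
```

Run:
```python
from m import *
im,d,K,T=cam('wrist');W=cloud(d,K,T);cv2.imwrite('pics/w4.png',im);r=(.43,.62,.3,.45)
print('button');blobs(W,im,.086,.095,25,roi=r)
print('lever tall');blobs(W,im,.1,.145,25,roi=r)
print('unit top');blobs(W,im,.067,.0725,100,roi=r)
go(.5025,.405,.12,2.5)
```

```text
button
px [264. 216.] n 991 rect [501.8 404.5  27.2  27.   66.6] z 0.0893 bgr [34. 33. 34.]
px [188. 235.] n 146 rect [518.9 347.8  16.4   9.1  61.7] z 0.0905 bgr [72. 71. 72.]
lever tall
px [179. 255.] n 648 rect [523.3 347.6  18.3  10.4  66.1] z 0.1197 bgr [21. 20. 21.]
unit top
px [224. 212.] n 9791 rect [512.1 375.2 118.9  83.2 -87.4] z 0.0694 bgr [90. 89. 88.]
rows 2 total [ 0.0075 -0.0068 -0.0745] rotdeg [ 0.1 -0.4 -1.6]
[3.72, -0.46, -0.33, 0.0008, -0.0037, -0.014]
[3.72, -0.41, -0.34, 0.0008, -0.0037, -0.014]
```

View pics/w4.png

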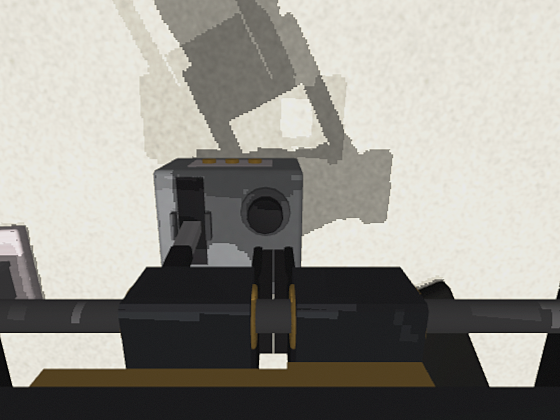

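Wrist view: button at (264,214), lever at (185,245) still up, and the shut fingers at (272,280). Descending onto the button.

Call:
arm_command(
  plan=[
    [3.7, -0.4, -0.3, 0, -0.004, -0.014, 0],
    [3.4, -0.4, -0.3, 0, -0.004, -0.014, 0],
    [0, 0, 0, 0, 0, 0, 0],
    [0, 0, 0, 0, 0, 0, 0],
  ],
)

```text
time: 33.08
position: [0.5057, 0.401, 0.1228]
tool_rot: [0.51, -0.49, -0.509, -0.491]
ft_force: [0.1, 0.1, 1.1]
grip_width: 0.0004
```

Run:
```python
from m import *
go(.5025,.405,.083,2.5)
```

```text
rows 1 total [-0.0032  0.004  -0.0398] rotdeg [-0.3  0.   0.1]
[3.98, 0.31, 0.41, -0.0057, 0.0006, 0.0021]
```

Call:
arm_command(
  plan=[
    [1.5, 0.3, 0.4, -0.005, 0, 0, 0],
    [1.2, 0, 0, 0, 0, 0, 0],
    [0, 0, 0, 0, 0, 0, 0],
  ],
)

```text
time: 33.45
position: [0.5041, 0.4057, 0.0967]
tool_rot: [0.511, -0.487, -0.51, -0.491]
ft_force: [-0.1, 0.1, 0.3]
grip_width: 0.0003
```

Call:
arm_command(
  plan=[
    [0.5, 0.15, 0, 0, 0, 0.004, 0],
    [0.5, 0, 0, 0, 0, 0, 0],
    [0.4, 0, 0, 0, 0, 0, 0],
    [0, 0, 0, 0, 0, 0, 0],
  ],
)

```text
time: 33.95
position: [0.5026, 0.4061, 0.0838]
tool_rot: [-0.511, 0.488, 0.511, 0.49]
ft_force: [-2.6, -1.1, 4.9]
grip_width: 0.0007
```

Pressed (4.9 N at about 6 mm travel). I'll hold for about a second and check the lever.

Call:
arm_command(
  plan=[
    [0, 0, 0, 0, 0, 0, 0],
    [0, 0, 0, 0, 0, 0, 0],
    [0, 0, 0, 0, 0, 0, 0],
    [0, 0, 0, 0, 0, 0, 0],
    [0, 0, 0, 0, 0, 0, 0],
    [0, 0, 0, 0, 0, 0, 0],
    [0, 0, 0, 0, 0, 0, 0],
    [0, 0, 0, 0, 0, 0, 0],
  ],
)

```text
time: 34.95
position: [0.5026, 0.4061, 0.0844]
tool_rot: [-0.511, 0.488, 0.511, 0.49]
ft_force: [-0.8, -0.4, 3.8]
grip_width: 0.0006
```

Run:
```python
from m import *
o=robot.get_obs();print(o['position'],o['ft_force'])
r=(.43,.62,.3,.38)
for n in('wrist','side','scene'):
    im,d,K,T=cam(n);W=cloud(d,K,T);cv2.imwrite(f'pics/{n}5.png',im);print(n)
    blobs(W,im,.08,.115,25,roi=r);blobs(W,im,.116,.145,25,roi=r)
im=cv2.imread('pics/side5.png')[290:420,140:300];cv2.imwrite('pics/side5c.png',cv2.resize(im,None,fx=4,fy=4))
```

```text
[0.5026 0.4061 0.0844] [-0.804  -0.3631  3.7815]
wrist
px [129. 208.] n 3713 rect [476.6 343.9  46.6  17.    3.1] z 0.1016 bgr [22. 21. 21.]
side
px [253. 347.] n 184 rect [470.  345.2  34.7  15.9   0.6] z 0.1022 bgr [48. 52. 51.]
scene
px [401. 167.] n 107 rect [480.  342.1  43.9  16.4   4.2] z 0.095 bgr [45. 44. 44.]
```

View pics/side5c.png

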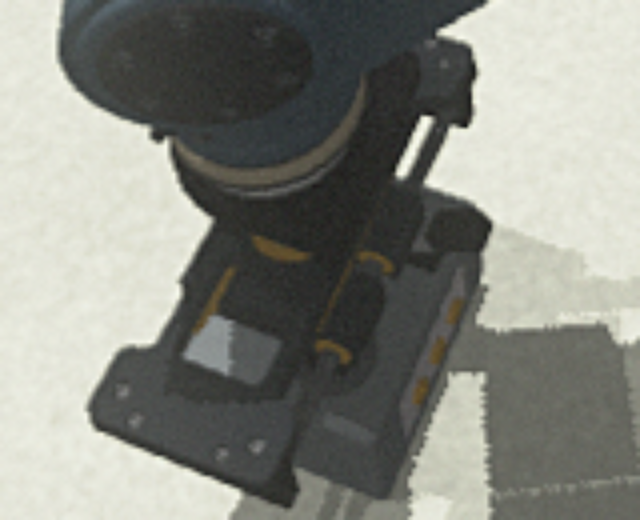

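Side crop: the lever's grip at (460,230) lies dropped over the unit's near end (top ~0.102, x≈0.455–0.50) while the button is still held at 3.8 N. I'll release it and go behind the lever.

Call:
arm_command(
  plan=[
    [-3, 0, 0, 0, 0, 0, 0],
    [-4, 0, 0, 0, 0, 0, 0],
    [-1, 3, -2, 0, 0, 0, 0],
    [0, 3, -2, 0, 0, 0, 0],
    [0, 2.5, -2, 0, 0, 0, 0],
    [0, 0, 0, 0, 0, 0, 0],
    [0, 0, 0, 0, 0, 0, 0],
  ],
)

```text
time: 35.98
position: [0.4215, 0.3426, 0.163]
tool_rot: [0.511, -0.485, -0.51, -0.493]
ft_force: [0.1, 0.0, -0.0]
grip_width: 0.0004
```

Run:
```python
from m import *
go(.428,.3445,.088,2.5)
```

```text
rows 2 total [ 0.0065  0.0019 -0.075 ] rotdeg [-0.   0.4  0.5]
[3.75, -0.29, 0.06, -0.0004, 0.0033, 0.0045]
[3.75, -0.31, 0.07, -0.0004, 0.0033, 0.0045]
```

Call:
arm_command(
  plan=[
    [3, -0.1, 0, 0, 0.003, 0.004, 0],
    [3, -0.1, 0, 0, 0.003, 0.004, 0],
    [1.2, 0, 0, 0, 0, 0, 0],
    [0, 0, 0, 0, 0, 0, 0],
  ],
)

```text
time: 36.48
position: [0.4307, 0.3471, 0.0893]
tool_rot: [0.512, -0.486, -0.509, -0.493]
ft_force: [-0.5, 0.1, -0.1]
grip_width: 0.0002
```

Run:
```python
from m import *
go(.428,.3445,.086,2.5)
```

```text
rows 1 total [-0.0027 -0.0026 -0.0033] rotdeg [-0.   0.3  0.5]
[0.33, 0.28, -0.25, -0.0008, 0.0049, 0.0096]
```

Call:
arm_command(
  plan=[
    [0.3, -1, -0.2, 0, 0.005, 0.009, 0],
    [0, -1, 0, 0, 0, 0, 0],
    [0, -1, 0, 0, 0, 0, 0],
    [0, -1, 0, 0, 0, 0, 0],
  ],
)

```text
time: 36.98
position: [0.4426, 0.3452, 0.0868]
tool_rot: [-0.495, 0.509, 0.522, 0.473]
ft_force: [-18.5, 5.1, 11.2]
grip_width: 0.0008
```

The push jams on friction at the lever's end. I'll back off and instead grip the lever's grip across its width, then carry it round its arc.

Call:
arm_command(
  plan=[
    [0, 1, 0, 0, 0, 0, 0],
    [0, 1, 0, 0, 0, 0, 0],
    [-3, 0, 0, 0, 0, 0, 4],
    [-3, 0, 0, 0, 0, 0, 4.5],
    [-1, 0, 0, 0, 0, 0, 4.5],
    [0, 0, 0, 0, 0, 0, 4.5],
  ],
)

```text
time: 37.72
position: [0.4304, 0.3458, 0.1625]
tool_rot: [-0.496, 0.506, 0.521, 0.476]
ft_force: [-0.1, 0.1, -0.3]
grip_width: 0.0327
```

Run:
```python
from m import *
im,d,K,T=cam('wrist');W=cloud(d,K,T)
blobs(W,im,.08,.118,25,roi=(.43,.62,.3,.38));blobs(W,im,.067,.0725,100,roi=(.43,.62,.3,.45));blobs(W,im,.086,.095,25,roi=(.43,.62,.38,.45))
o=robot.get_obs();print(o['grip_width'],o['position'])
go(.464,.3447,.14,2.5)
```

```text
px [267. 280.] n 871 rect [468.3 343.   30.8  15.9   2.5] z 0.1042 bgr [25. 24. 24.]
px [247. 285.] n 484 rect [484.8 327.9  23.8  15.4  -0.2] z 0.0693 bgr [91. 90. 90.]
px [293. 284.] n 797 rect [483.4 362.2  24.5  22.9   4.3] z 0.0693 bgr [91. 89. 89.]
px [346. 275.] n 186 rect [476.3 400.   13.8  12.8   0.2] z 0.0691 bgr [92.  90.5 90. ]
px [278. 351.] n 3002 rect [540.5 356.8  79.8  33.  -87.8] z 0.0694 bgr [147. 145. 144.]
0.036264058253747865 [0.4302 0.3457 0.162 ]
rows 1 total [ 0.0338 -0.001  -0.022 ] rotdeg [-0.5 -0.2 -3.1]
[2.01, -3.49, -0.21, -0.0085, -0.0038, -0.0547]
```

Call:
arm_command(
  plan=[
    [0.5, -1.7, -0.1, -0.005, -0.002, -0.028, 5],
    [0.5, -1.7, -0.1, -0.004, -0.002, -0.027, 5],
    [0, 0, 0, 0, 0, 0, 5],
    [0, 0, 0, 0, 0, 0, 5],
  ],
)

```text
time: 38.28
position: [0.4652, 0.3437, 0.1462]
tool_rot: [0.511, -0.49, -0.511, -0.488]
ft_force: [-0.5, 0.3, 0.3]
grip_width: 0.0501
```

Run:
```python
from m import *
o=robot.get_obs();print(o['grip_width'],o['position'])
go(.464,.344,.081,2.5)
```

```text
0.050105628806076066 [0.4652 0.3437 0.1462]
rows 2 total [-0.0012  0.0003 -0.0652] rotdeg [ 0.  -0.1 -0.1]
[3.26, 0.05, 0.02, 0.0002, -0.001, -0.0005]
[3.26, 0.06, 0.02, 0.0002, -0.001, -0.0005]
```

Call:
arm_command(
  plan=[
    [2.5, 0.2, 0, 0, 0, 0, 5],
    [2.5, 0.2, 0, 0, 0, 0, 5],
    [1, 0, 0, 0, 0, 0, 5],
    [0.3, 0, 0, 0, 0, 0, 4],
    [0, 0, 0, 0, 0, 0, 3],
  ],
  grip_force=6,
)

```text
time: 38.9
position: [0.4618, 0.3442, 0.0827]
tool_rot: [0.511, -0.489, -0.51, -0.489]
ft_force: [0.1, 0.3, 0.4]
grip_width: 0.0371
```

Run:
```python
from m import *
o=robot.get_obs();print(o['grip_width'],o['position'])
go(.464,.344,.081,2.5)
```

```text
0.037070228481477084 [0.4618 0.3442 0.0827]
rows 1 total [ 0.0022 -0.0002 -0.0017] rotdeg [ 0.  -0.1  0.1]
[0.17, -0.22, -0.03, 0.0008, -0.0009, 0.001]
```

Call:
arm_command(
  plan=[
    [0.1, -0.2, 0, 0, 0, 0, 2.5],
    [0, 0, 0, 0, 0, 0, 1],
    [0, 0, 0, 0, 0, 0, 1],
    [0, 0, 0, 0, 0, 0, 1],
    [0, 0, 0, 0, 0, 0, 1],
    [0, 0, 0, 0, 0, 0, 1],
  ],
  grip_force=8,
)

```text
time: 39.65
position: [0.465, 0.3434, 0.0833]
tool_rot: [0.513, -0.488, -0.51, -0.489]
ft_force: [-0.9, -1.4, -1.4]
grip_width: 0.0159
```

Call:
arm_command(
  plan=[
    [-0.73, -0.66, 0, 0, 0, 0, 1],
    [-0.62, -0.76, 0, 0, 0, 0, 1],
    [-0.5, -0.84, 0, 0, 0, 0, 1],
    [0, 0, 0, 0, 0, 0, 1],
  ],
)

```text
time: 40.15
position: [0.4883, 0.3445, 0.1033]
tool_rot: [0.512, -0.489, -0.51, -0.488]
ft_force: [0.8, -1.9, 0.2]
grip_width: 0.0161
```

Call:
arm_command(
  plan=[
    [-0.35, -0.91, 0, 0, 0, 0, 1],
    [-0.2, -0.96, 0, 0, 0, 0, 1],
    [-0.05, -0.97, 0, 0, 0, 0, 1],
    [0.05, -0.8, 0, 0, 0, 0, 1],
    [0, 0, 0, 0, 0, 0, 1],
  ],
)

```text
time: 40.78
position: [0.5272, 0.3463, 0.1089]
tool_rot: [0.512, -0.489, -0.51, -0.488]
ft_force: [-0.3, -0.2, -0.4]
grip_width: 0.0158
```

Call:
arm_command(
  plan=[
    [0, 0, 0, 0, 0, 0, 4],
    [0, 0, 0, 0, 0, 0, 4],
    [0, 0, 0, 0, 0, 0, 4],
    [0, 0, 0, 0, 0, 0, 4],
    [-3, 0, 0, 0, 0, 0, 4],
    [-4, 0, 0, 0, 0, 0, 4],
    [-4, 0, 0, 0, 0, 0, 4],
    [-1, 4, 0, 0, 0, 0, 4],
    [0, 4, 0, 0, 0, 0, 4],
    [0, 4, 0, 0, 0, 0, 4],
    [0, 0, 0, 0, 0, 0, 4],
  ],
)

```text
time: 42.15
position: [0.4046, 0.3418, 0.2332]
tool_rot: [0.512, -0.487, -0.51, -0.49]
ft_force: [0.4, 0.5, -0.4]
grip_width: 0.04
```

Run:
```python
from m import *
o=robot.get_obs();print(o['position'],o['ft_force'],o['time']);r=(.43,.62,.3,.45)
for n in('side','scene'):
    im,d,K,T=cam(n);W=cloud(d,K,T);cv2.imwrite(f'pics/{n}6.png',im);print(n)
    print('lever');blobs(W,im,.1,.145,25,roi=r);print('button');blobs(W,im,.086,.095,25,roi=r)
    print('fin');blobs(W,im,.1,.115,40,roi=(.55,.7,-.25,.25));print('bar');blobs(W,im,.067,.077,100,roi=(.55,.7,-.25,.25));print('packs');blobs(W,im,.06,.0667,150,roi=(.55,.7,-.25,.25))
    print('lens/jar');blobs(W,im,.0745,.1,40,roi=(.7,.9,0,.2));blobs(W,im,.092,.105,40,roi=(.4,.7,-.5,-.3))
```

```text
[0.4046 0.3418 0.2332] [ 0.4285  0.4747 -0.3817] 42.15
side
lever
px [223. 331.] n 164 rect [527.7 348.2  17.5  15.8   5.3] z 0.1259 bgr [60.  64.  63.5]
button
px [228. 341.] n 28 rect [518.8 348.7  15.5   7.6  64. ] z 0.0905 bgr [90.5 91.5 92. ]
px [222. 374.] n 200 rect [500.9 406.8  26.   25.8 -10.5] z 0.09 bgr [62. 64. 63.]
fin
px [238. 243.] n 130 rect [607.1 135.6  43.4  16.1   6.5] z 0.1082 bgr [59. 62. 61.]
bar
px [240. 256.] n 340 rect [607.3 135.6  59.9  59.2 -83.2] z 0.0728 bgr [143.  141.5 140. ]
packs
px [247. 230.] n 210 rect [625.6  55.4  53.5  41.    7.2] z 0.0649 bgr [85.  87.5 87. ]
lens/jar
px [190. 218.] n 508 rect [771.   85.3  76.5  72.8 -55.5] z 0.0784 bgr [166.5 171.  165. ]
scene
lever
px [413. 172.] n 79 rect [532.  344.7  19.2  16.3  -2.3] z 0.1228 bgr [27. 26. 26.]
button
px [426. 171.] n 58 rect [503.5 402.5  26.6  24.9 -23.7] z 0.0895 bgr [21.  19.5 20. ]
fin
px [347. 211.] n 97 rect [609.9 131.6  46.6  14.6   3.9] z 0.1072 bgr [19. 18. 18.]
px [226. 243.] n 104 rect [ 640.  -170.1   42.9   14.3    5.5] z 0.1082 bgr [20.5 19.  19. ]
bar
px [344. 222.] n 319 rect [609.6 131.9  60.5  59.7 -84.4] z 0.0724 bgr [91. 87. 87.]
px [228. 253.] n 422 rect [ 640.6 -170.3   60.6   60.3    6.4] z 0.0729 bgr [93. 89. 89.]
packs
px [315. 231.] n 327 rect [618.2  51.7  76.7  38.1   5.9] z 0.0646 bgr [66. 63. 63.]
px [260. 246.] n 356 rect [631.9 -91.7  78.   38.4   6.1] z 0.0646 bgr [56.  56.5 56. ]
lens/jar
px [350. 276.] n 760 rect [774.4  81.8  75.3  73.4 -18.7] z 0.0781 bgr [105. 105. 103.]
px [124. 221.] n 597 rect [ 505.9 -398.9   75.6   73.8  -14.4] z 0.0969 bgr [92. 88. 88.]
```

View pics/side6.png

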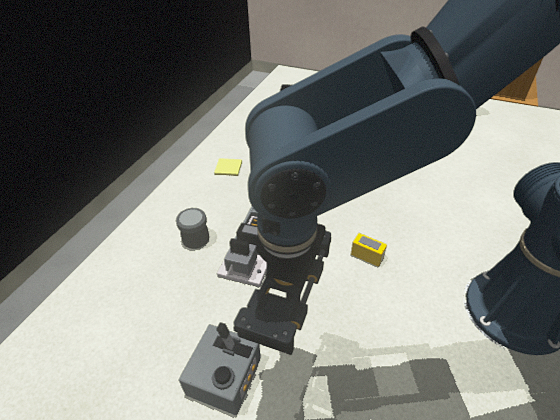

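Side view: the lever is back up at (226,332), exactly where it started, and the button is up at (222,375). Keys, packs, lens and jar are in place and the gripper is clear. Handing in.

```bash
python3 -c "
from h import *
print(workorder.hand_in())"
```

```text
the job is handed in; nothing more can be done
None
```

I completed the dock job and handed it in at about 42 s of robot time; the hand-in reports no verdict.

- **Packs:** Only two packs were present; I left the yellow look-alike alone. Both stand in the outer bays. Their tops read 65 mm, as they should, and they sit within about 1–2 mm of the bay centres.
- **Keys:** Both tongues are fully home in their slots. The fin tops read about 108 mm against the expected 109, and the bars rest on the switch heads.
- **Trip unit:** I held the button down to about 6 mm with about 4–5 N. The lever was seen dropped while the button was still held. I then let go of the button and carried the lever back up.
- **Last checks:** The lever and button are back at their starting positions, the lens has not moved, and the gripper is clear of everything. The jar's underside was not measured, but its lid was at full height and the arm never went near it.

**Setbacks and disagreements:**
- My first try at raising the lever, pushing it with the shut fingers, jammed at about 18 N. I backed off and gripped the lever instead.
- The fixed cameras disagreed with each other by 2–4 mm throughout.
- In the last pictures the arm hid the right key and one pack from the side camera, so those two rest on the scene view alone.

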